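Load the chill carrier with cold plates, shut it and lock it with the square key

ROBOT

A 7-joint arm with a two-finger parallel gripper is mounted at the origin on the work surface; the furniture and walls round the work are solid. World frame = base frame: x ahead of the robot, y to its left, z up, the work surface at z = 0. Lengths are in mm, angles in rad, forces in N, time in s.
With the tool pointing down it reaches from about 425 to 875 mm from the base axis. Payload 4.7 kg.
Tool frame: the origin (TCP) lies on the centre line of the jaws, within the pads' length; the fingertips stand 17 mm ahead of it and the grasp point (between the pads) lies 2 mm behind it (ctrl.tip_reach is the distance from the TCP to the fingertips, in mm); z points along the fingers, y is the line along which they close (so a half turn about z gives the same grasp; the last joint's range is limited). The gripper opens to 85 mm and grips with 20 to 120 N. Pads are 22 mm wide; open, the fingers measure 114 mm over their backs; the gripper's body (76 mm by 85 mm) begins 54 mm behind the grasp point. The pads swing forward as they close: fully open they stand 13 mm farther back than shut.
Start: joints at [-1.318, 0.321, -0.07, 1.45, 0.023, 1.371, -0.057], TCP at [153.774, 631.567, 248.349] pointing down, gripper open.
Joint ranges: [-2.86, 2.86], [-0.3, 2.09], [-1.38, 1.24], [0.06, 2.45], [-1.56, 4.7], [0.09, 2.05], [-2.69, 2.69]. Speed limits (rad/s): [2.57, 2.57, 3.14, 3.14, 3.14, 3.14, 3.14].

INTERFACE

Orientations are given as [roll, pitch, yaw] about the fixed x, y, z axes, in that order (R = Rz(yaw) Ry(pitch) Rx(roll)).
In Python, from cell import telemetry, optics, order, ctrl gives the robot as it stands. The module is installed in compiled form; this text tells all that it offers.
- The arm moves only by the tool carry_out, never from a script. Its argument "increments" is a list that holds one entry, the list of rows, each a list of 7 numbers: the shift along the tool's x, y, z in m, then the turn, a rotation vector about the tool's x, y, z in rad, then the opening, from -1 (shut) to 1 (fully open). A call has exactly 5 rows; each row shifts and turns the commanded pose from where the row before left it, along the tool's axes as they then stand; what a row does not reach is not made up. A row lasts 1/10 s, in which the tool goes at most 50 mm and 8.59 degrees, less where a joint would pass 70% of its speed; a pose out of reach is approached as far as the arm can. A call with a gripper value outside its range is refused whole. The fingers move at their own pace and stop on an object; "squeeze" is the grip in N (left out, the last holds). Time passes only in rows, so rows that do not move let the fingers close, or fill a call up. It gives the time, the measured TCP pose, the force, the opening and the grip force at its end, in the units of the state.
- telemetry.get_state(): the state, without advancing time (a new reading comes with each control period).
- optics.get_image(name): name is "side" or "top" or "wrist"; returns a dict with "color" (384x512x3 uint8, red, green, blue), "mtx" (3x3 intrinsics, pixels), "R" (3x3) and "t" (3): a world point X has camera coordinates R X + t. Camera axes: x right, y down, z forward; pixel columns grow to the right and rows downward; lengths in mm; the calibration is good to about 2 mm. The wrist camera is an equidistant fisheye: a pixel r from the principal point sees the ray r / f radians off the axis. A picture is of the moment at which its call begins. There is no depth.
- order.sign_off(): hands the job in; it is judged then, once.
The state is a dict: "time_s": time; "joints": joint angles; "dq": joint speeds; "joint_efforts": joint torques, N m; "ee_pos": TCP position; "tool_rot": TCP orientation; "ft_force": force on the tool from outside, world axes, zero at the start; "moment": the same for the moment, N m; "opening": opening from 0.0 (shut) to 1.0 (fully open); "gripper_force": force on a finger pad.
Only numpy, scipy, OpenCV 4.12 (cv2) and the standard library are available. Lean on these libraries where they do the work, as an engineer would, in place of code of your own. Each camera call takes 0.05 s, during which the arm holds its last target. There are 200 camera calls.

TASK

Get the chill carrier ready for the delivery run: press every loose blue cold plate that is on the table upright and fully home into a spring-clip slot of the open carrier (one plate per slot, any slot), then push the blue lid shut until it seats on its catch. Then put the red-handled square key into the recessed socket beside the lid, turn it clockwise (seen from above) to its stop to lock, draw it out again and stand it back in its black dock. Leave the two sauce pots and the label roll where they are.

Things in the scene. Friction and masses are not known exactly. Their poses are not given: they have to be found in the camera images.
- plate0_mid (a point): centre (42.5 mm up) of a loose blue cold plate standing on edge (may be absent; 2 or 3 are there): 85 mm tall, 92 long (y), 10 thick (x), 0.25 kg, on two end feet (100 mm over them, 56 wide in x, 10 high). A grey bead, 16 mm across, along y 18 mm above the underside snaps under a slot's rollers. Grasp across the 10 mm at the middle of the top edge (its top 30 mm are free); ends alike.
- plate1_mid (a point): centre (42.5 mm up) of a loose blue cold plate standing on edge (may be absent; 2 or 3 are there): 85 mm tall, 92 long (y), 10 thick (x), 0.25 kg, on two end feet (100 mm over them, 56 wide in x, 10 high). A grey bead, 16 mm across, along y 18 mm above the underside snaps under a slot's rollers. Grasp across the 10 mm at the middle of the top edge (its top 30 mm are free); ends alike.
- plate2_mid (a point): centre (42.5 mm up) of a loose blue cold plate standing on edge (may be absent; 2 or 3 are there): 85 mm tall, 92 long (y), 10 thick (x), 0.25 kg, on two end feet (100 mm over them, 56 wide in x, 10 high). A grey bead, 16 mm across, along y 18 mm above the underside snaps under a slot's rollers. Grasp across the 10 mm at the middle of the top edge (its top 30 mm are free); ends alike.
- slot0 (a point): middle of slot 0 on the carrier's inner floor (8 mm above the table). Axes of the carrier: x along its long side, y to its lock side. A plate stands here, underside on this floor, its length along y (either way round). Two sprung rollers 27 mm above this floor hold its bead: it rests on them 16 mm too high; 10 to 20 N pushes it down with a click until plate_mid is 42.5 mm above this point.
- slot1 (a point): middle of slot 1, as slot0; the three slots lie 75 mm apart along the carrier's x axis, this one at the carrier's centre. The carrier is a fixed white open-topped tub, 260 mm in x, 140 mm in y, walls 75 mm high and 6 mm thick, with a bar handle 35 mm out from its -x end.
- slot2 (a point): middle of slot 2, as slot0, at the +x end of the carrier. The rollers of each slot are 54 mm long (y), 11 mm apart.
- lid (a joint): angle of the carrier's blue lid, rad: 0 = shut on its catch, 1.57 = upright, at most 1.95. A stiff hinge (0.2 N m): the lid stays where it is left. At about 0.07 its strike meets a sprung catch roller on the +y side and must be pushed past it with 5 to 10 N at the free edge; then it stays shut, below 0.03.
- lid_hinge (a point): middle of the hinge line, along the lid's x on top of the carrier's -y wall, 75 mm above the table. The frame turns with the lid: y from the hinge to the free edge (140 mm), z out of the outer face; at angle 0 its axes equal the carrier's. It opens by turning about +x, and leans out over the -y side when open. The lid is a dome 260 mm in x, 140 in y, 31 deep in z.
- lid_push (a point): point on the lid's outer face, 115 mm from the hinge line (25 mm from the free edge), in the middle of its length: a good place to push. Frame as lid_hinge.
- lock (a joint): angle of the lock barrel, rad: 0 = unlocked, grows clockwise seen from above, stop at 1.2 = locked. It starts between 0 and 0.2 and stays where it is left (friction 0.08 N m). A red cam on its side points over the lid's lip when locked.
- socket (a point): centre of the mouth of the square socket in the lock barrel, 92 mm above the table, outside the carrier's +y wall. x and y turn with the barrel, parallel to the socket's sides. Hole 19 mm square, 20 deep, recessed 8 mm below the barrel's round rim (54 mm across, 46 inside). The key fits in any of four quarter turns, 1.5 mm free each side, so it turns 0.2 rad before the barrel follows.
- key_grip (a point): centre of the red handle bar of the loose square key: bar 70 mm long (y), 14 thick (x), 28 tall; grasp across the 14 mm. z is up along the key. The key is 91 mm tall, 0.12 kg; from below: steel shank 16 mm square (sides parallel to x, y), 50 long, chamfered end; flange 44 mm across, 5 thick; neck 8 mm; bar.
- key_tip (a point): centre of the lower end of the key's square shank, 77 mm below key_grip; frame as key_grip.
- dock_mouth (a point): centre of the hole in the top of the fixed black key dock (64 mm square block, 62 mm tall, on an 84 mm foot plate). The hole is 24 mm square and 56 mm deep; the key stands in it at any yaw with its flange resting on the block's top, so that key_tip is 50 mm below this point.
- pot_green_mid (a point): bystander: small steel sauce pot with green filling, 70 mm across, 36 mm tall; point at its centre.
- pot_grain_mid (a point): bystander: small steel sauce pot with pale grainy filling, 64 mm across, 33 mm tall; point at its centre.
- label_roll_mid (a point): bystander: cream label roll, 68 mm across, 35 mm tall; point at its centre.
Things that resemble listed ones, but are neither listed nor needed, are in the scene too. Leave any turquoise look-alike of the part that bears plate2_mid alone.

How it is judged:
By the outcome, as a careful person would: the job done as asked, in the order asked, and still so for the second after the job is handed in, with the robot touching nothing.
Of plate0, plate1, plate2 only 2 to 3 are there at a start; the rules pass over those that are not, and their reading is None.
At some moment in a run one of plate0, plate1, plate2 may be knocked a few centimetres aside while the robot is not near it.
It also fails if it takes over 210 s, if anything falls off the work surface, if the arm or the gripper's body presses on something with over 40 N, if the wrist force passes 120 N, or if a joint passes its speed limit or range.

## Working session

There is one attempt and no reset: what is moved stays moved. The work goes in short steps, Python scripts to look and compute and a tool call to move; the robot and the scene stay as the last step left them, time stands still between calls to the robot, and variables do not carry over. Pictures are saved under pics/ and viewed, at most 17 in all, crops included, and the job is handed in when it is done.

Besides the shell and the picture viewer there is one more tool, called after "Emit:" by a JSON object that holds its "api" and its "payload", one argument or row to a line. carry_out: Moves the arm, as the interface text tells. Its arguments: {"type":"object","properties":{"increments":{"type":"array"},"squeeze":{"type":"number"}},"required":["increments"]}

```bash
mkdir -p pics; cat > h.py <<'E'
import numpy as np, cv2
from cell import telemetry, optics, order, ctrl
from scipy.spatial.transform import Rotation as Ro
def snap(name,fn,crop=None,s=1):
    d=optics.get_image(name); np.savez('pics/'+fn+'.npz',**d)
    im=d['color'][:,:,::-1]
    save(im,fn,crop,s); return d
def save(im,fn,crop=None,s=1):
    if crop: im=im[crop[1]:crop[3],crop[0]:crop[2]]
    cv2.imwrite('pics/'+fn+'.png',cv2.resize(im,None,fx=s,fy=s,interpolation=cv2.INTER_CUBIC))
def load(fn): return dict(np.load('pics/'+fn+'.npz'))
def ray(d,uv,fish=False):
    K=d['mtx']; x=(uv[0]-K[0,2])/K[0,0]; y=(uv[1]-K[1,2])/K[1,1]
    if fish:
        r=np.hypot(x,y); v=np.array([np.sin(r)*x/max(r,1e-9),np.sin(r)*y/max(r,1e-9),np.cos(r)])
    else: v=np.array([x,y,1.])
    return -d['R'].T@d['t'], d['R'].T@v
def onz(d,uv,z,fish=False):
    c,v=ray(d,uv,fish); return c+v*(z-c[2])/v[2]
def proj(d,X,fish=False):
    c=d['R']@np.asarray(X,float)+d['t']; K=d['mtx']
    if fish:
        a=np.arctan2(np.hypot(c[0],c[1]),c[2]); p=a*c[:2]/max(np.hypot(c[0],c[1]),1e-9)
    else: p=c[:2]/c[2]
    return np.array([K[0,0]*p[0]+K[0,2],K[1,1]*p[1]+K[1,2]])
E
python3 - <<'E'
from h import *
a=snap('top','top0',s=1.5); b=snap('side','side0',s=1.5); snap('wrist','w0')
for d in(a,b): print(-d['R'].T@d['t'], d['mtx'][0,0], d['R'][2])
s=telemetry.get_state(); print(s)
E
```

```text
[ 338.06589685  -63.22867229 1128.79893431] 376.6801847738429 [ 0.15273688 -0.00372228 -0.98825988]
[ 833.17039906  450.61043651 1055.49237231] 460.6265705718789 [-0.2875046  -0.45112762 -0.84488163]
{'time_s': 0.15, 'joints': array([-1.31790378,  0.32163661, -0.0700797 ,  1.45140458,  0.02259351,
        1.37077407, -0.05690686]), 'dq': array([ 0.0017999 , -0.00177109,  0.00096521, -0.00206048, -0.00264528,
        0.00012936, -0.00018021]), 'joint_efforts': array([-3.72973900e-04, -4.94095194e+01, -3.83051410e-01, -3.14686632e+01,
        1.30605575e-02,  8.21017282e-03, -2.48647217e-05]), 'ee_pos': array([153.69861787, 631.17899345, 247.4802181 ]), 'tool_rot': array([-3.14015871e+00,  8.09384582e-05,  2.90281181e+00]), 'ft_force': array([-0.62775736,  0.3583795 ,  0.00686842]), 'moment': array([0.00743048, 0.00843768, 0.03204571]), 'gripper_force': 0.0, 'opening': 0.997630807921051}
```

View pics/top0.png

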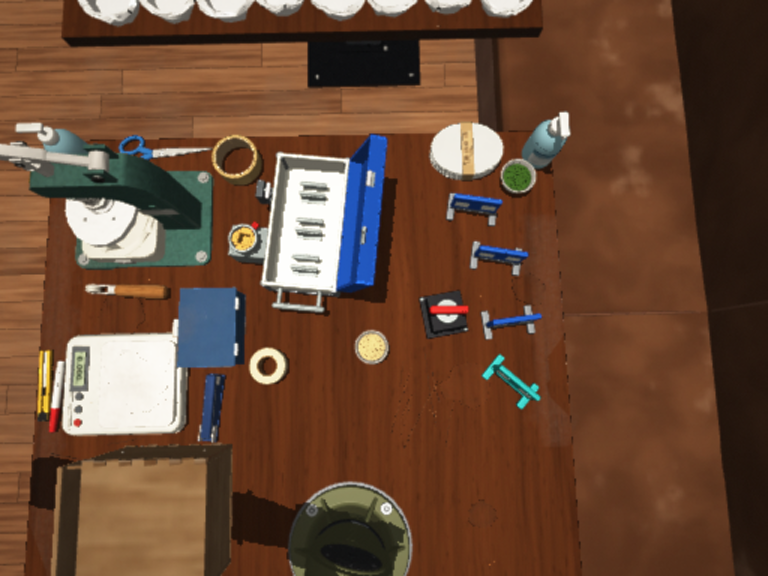

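View pics/side0.png

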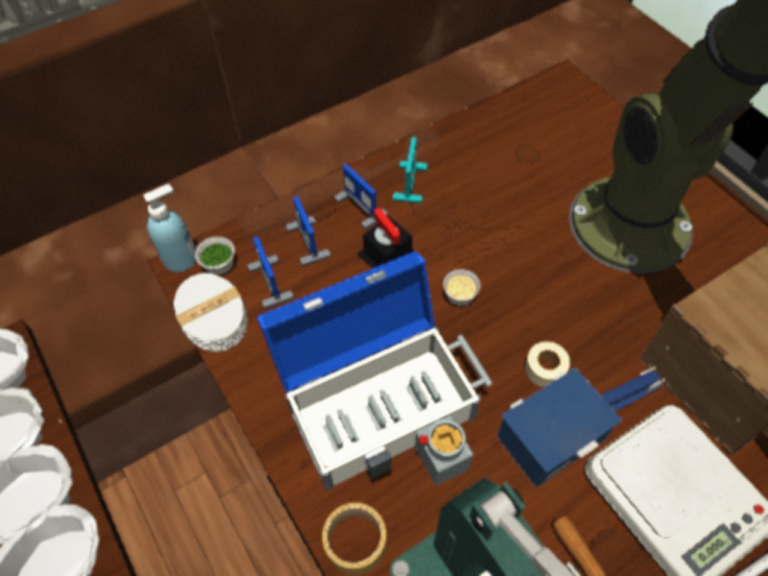

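```bash
python3 - <<'E'
from h import *
im=load('top0')['color'][:,:,::-1]
A=cv2.resize(im[115:280,270:370],None,fx=3.6,fy=3.6,interpolation=cv2.INTER_CUBIC)
B=cv2.resize(im[85:210,150:260],None,fx=3.6,fy=3.6,interpolation=cv2.INTER_CUBIC)
o=np.zeros((600,780,3),np.uint8); o[:A.shape[0],:360]=A[:600]; o[:B.shape[0],370:370+B.shape[1]]=B
cv2.imwrite('pics/c1.png',o)
im=load('side0')['color'][:,:,::-1]
save(im,'c2',(90,80,345,330),2.35)
E
```

```text
(no output)
```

View pics/c1.png

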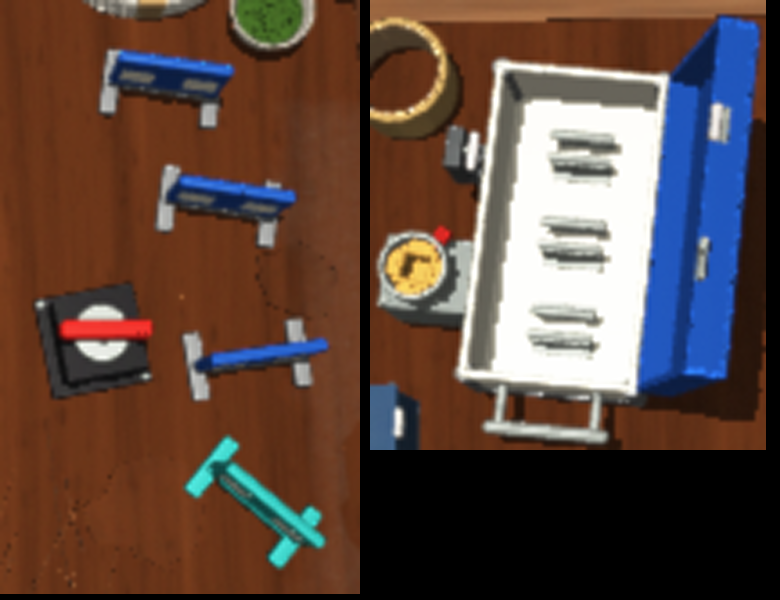

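View pics/c2.png

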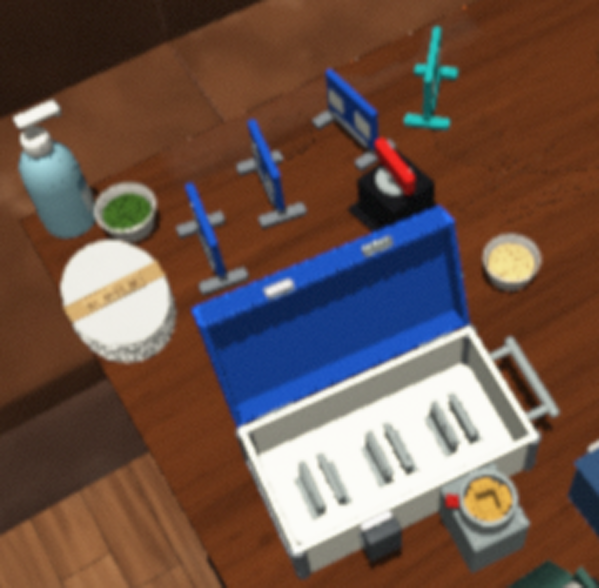

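```bash
cat >> h.py <<'E'
from scipy.optimize import minimize
def box(x,y,yaw,lx,ly,z0,z1):
    c,s=np.cos(yaw),np.sin(yaw)
    return [[x+c*a*lx/2-s*b*ly/2,y+s*a*lx/2+c*b*ly/2,z] for a in(-1,1) for b in(-1,1) for z in(z0,z1)]
def iou(ds,ms,boxes,S=4):
    tot=0
    for d,m in zip(ds,ms):
        r=np.zeros((384*S,512*S),np.uint8)
        for b in boxes:
            p=np.array([proj(d,X) for X in b])
            cv2.fillConvexPoly(r,cv2.convexHull(np.round((p+.5)*S-.5).astype(np.int32)),1)
        r=cv2.resize(r.astype(np.float32),(512,384),interpolation=cv2.INTER_AREA)
        tot+=np.minimum(r,m).sum()/np.maximum(r,m).sum()
    return -tot
def colmask(d,lo,hi,cen,rad):
    h=cv2.cvtColor(d['color'],cv2.COLOR_RGB2HSV); m=cv2.inRange(h,lo,hi)>0
    Y,X=np.mgrid[:384,:512]; return (m&(np.hypot(X-cen[0],Y-cen[1])<rad)).astype(np.float32)
E
cat > m1.py <<'E'
from h import *
t=load('top0'); s=load('side0')
B=lambda u,v:(150+(u-370)/3.6,85+v/3.6); A=lambda u,v:(270+u/3.6,115+v/3.6)
C=lambda u,v:(90+u/2.35,80+v/2.35)
for n,(u,v) in dict(top_0=(175,72),top_1=(235,190),top_2=(262,355)).items():
    p=onz(t,A(u,v),70); best=None
    q=proj(s,[p[0],p[1],45])
    ms=[colmask(t,(105,120,50),(125,255,255),A(u,v),24),colmask(s,(105,120,50),(125,255,255),q,30)]
    f=lambda z:iou([t,s],ms,[box(z[0],z[1],z[2]/50,10,92,10,85)])
    for y0 in(-.2,0,.2):
        r=minimize(f,[p[0],p[1],y0*50],method='Nelder-Mead',options=dict(initial_simplex=[[p[0],p[1],y0*50],[p[0]+12,p[1],y0*50],[p[0],p[1]+12,y0*50],[p[0],p[1],y0*50+8]],xatol=.1))
        if best is None or r.fun<best.fun: best=r
    print(n,best.x[:2].round(1),(best.x[2]/50).round(3),best.fun,[m.sum() for m in ms])
print('rim top',[onz(t,B(*c),75)[:2].round(1) for c in((497,63),(668,73),(640,393),(458,378))])
print('rim side',[onz(s,C(*c),75)[:2].round(1) for c in((240,432),(476,333),(537,436),(299,555))])
print('lock',onz(t,B(414,264),100)[:2],onz(s,C(489,499),100)[:2])
print('key',[onz(t,A(*c),103)[:2].round(1) for c in((60,328),(152,329))],[onz(s,C(*c),103)[:2].round(1) for c in((383,145),(408,187))])
print('dock top',[onz(t,A(*c),62)[:2].round(1) for c in((38,303),(132,286),(150,375),(56,392))])
print('lidedge',[onz(t,B(*c),210)[:2].round(1) for c in((722,18),(757,27),(726,375),(690,382))])
E
python3 m1.py
```

```text
top_0 [ 644.  -256.4] -0.194 -1.1373569965362549 [np.float32(205.0), np.float32(217.0)]
top_1 [ 541.3 -301.3] -0.205 -1.2104042768478394 [np.float32(184.0), np.float32(167.0)]
top_2 [ 413.1 -320. ] 0.113 -1.230644702911377 [np.float32(137.0), np.float32(221.0)]
rim top [array([745.4, 127.1]), array([733.7, -11.9]), array([472.3,  13.8]), array([487.4, 156.4])]
rim side [array([731.3,  -6.9]), array([473.2,  29.1]), array([489.8, 156.2]), array([744.6, 131.3])]
lock [573.92676031 186.11183265] [573.48588284 189.93909129]
key [array([ 432.1, -156.2]), array([ 429.7, -225.9])] [array([ 431.3, -214.8]), array([ 440.1, -149.9])]
dock top [array([ 456. , -143.2]), array([ 467.9, -218.2]), array([ 397.3, -229.2]), array([ 385.7, -154.9])]
lidedge [array([723.1, -57.5]), array([715.8, -82.3]), array([466.2, -55. ]), array([461.9, -30.3])]
```

```bash
cat >> h.py <<'E'
def go(x,y,z,yaw=None):
    s=telemetry.get_state(); p=s['ee_pos']; r=s['tool_rot']
    R=Ro.from_euler('xyz',r).as_matrix(); yw=r[2] if yaw is None else yaw
    T=Ro.from_euler('xyz',[np.pi,0,yw]).as_matrix()
    rv=Ro.from_matrix(R.T@T).as_rotvec(); d=np.array([x,y,z])-p
    print('at',p.round(1),r.round(3),'F',s['ft_force'].round(1),'op',round(s['opening'],2),'gf',round(s['gripper_force'],1),'t',round(s['time_s'],1))
    print(' turn',rv.round(4),'shift after turn',(T.T@d/1000).round(4),'before',(R.T@d/1000).round(4))
E
python3 - <<'E'
from h import *
d=load('w0'); s=telemetry.get_state()
R=Ro.from_euler('xyz',s['tool_rot']).as_matrix(); c=-d['R'].T@d['t']
print('cam in tool',R.T@(c-s['ee_pos']),'axes',(d['R']@R).round(3),d['mtx'][0,0],d['mtx'][:2,2], ctrl.tip_reach)
E
```

```text
cam in tool [  78.94326934    0.42810294 -125.60463355] axes [[ 0.     1.    -0.   ]
 [-0.95   0.    -0.312]
 [-0.312  0.     0.95 ]] 297.3186396354542 [252.97833909 195.89910326] 17.0
```

Emit:
{"api": "carry_out", "payload": {
  "increments": [
    [[0, 0, -0.015, 0, 0, 0.15, 1], [0, 0, -0.015, 0, 0, 0.15, 1], [0, 0, -0.015, 0, 0, 0.15, 1], [0, 0, -0.015, 0, 0, 0.15, 1], [0, 0, -0.015, 0, 0, 0.15, 1]]
  ]
}}

```text
time_s: 0.65
ee_pos: [153.7, 631.4, 323.5]
tool_rot: [-3.141, 0.001, 2.147]
ft_force: [0.0, -0.0, 0.7]
opening: 1.001
gripper_force: 0.0
```

Emit:
{"api": "carry_out", "payload": {
  "increments": [
    [[0, 0, -0.015, 0, 0, 0.15, 1], [0, 0, -0.015, 0, 0, 0.15, 1], [0, 0, -0.015, 0, 0, 0.15, 1], [0, 0, -0.015, 0, 0, 0.15, 1], [0, 0, -0.015, 0, 0, 0.15, 1]]
  ]
}}

```text
time_s: 1.15
ee_pos: [153.7, 631.4, 398.5]
tool_rot: [3.142, 0.001, 1.397]
ft_force: [-0.0, -0.0, 0.3]
opening: 0.996
gripper_force: 0.0
```

```bash
python3 -c "
from h import *
go(420,250,400,1.46);go(610,60,360,1.46)"
```

```text
at [153.7 631.4 398.5] [3.142e+00 1.000e-03 1.397e+00] F [-0.  -0.   0.3] op 1.0 gf 0.0 t 1.1
 turn [ 0.      0.0008 -0.0633] shift after turn [-0.3496  0.3068 -0.0015] before [-0.3295  0.3283 -0.0012]
at [153.7 631.4 398.5] [3.142e+00 1.000e-03 1.397e+00] F [-0.  -0.   0.3] op 1.0 gf 0.0 t 1.1
 turn [ 0.      0.0008 -0.0633] shift after turn [-0.5174  0.5167  0.0385] before [-0.4837  0.5484  0.0389]
```

Emit:
{"api": "carry_out", "payload": {
  "increments": [
    [[0, 0, 0, 0, 0, -0.063, 1], [-0.035, 0.031, 0, 0, 0, 0, 1], [-0.035, 0.031, 0, 0, 0, 0, 1], [-0.035, 0.031, 0, 0, 0, 0, 1], [-0.035, 0.031, 0, 0, 0, 0, 1]]
  ]
}}

```text
time_s: 1.65
ee_pos: [263.3, 477.6, 398.0]
tool_rot: [-3.142, 0.0, 1.466]
ft_force: [1.1, 0.8, -0.9]
opening: 1.0
gripper_force: 0.0
```

Emit:
{"api": "carry_out", "payload": {
  "increments": [
    [[-0.035, 0.031, 0, 0, 0, 0, 1], [-0.035, 0.031, 0, 0, 0, 0, 1], [-0.035, 0.031, 0, 0, 0, 0, 1], [-0.035, 0.031, 0, 0, 0, 0, 1], [-0.035, 0.031, 0, 0, 0, 0, 1]]
  ]
}}

```text
time_s: 2.15
ee_pos: [398.9, 287.2, 398.2]
tool_rot: [-3.141, -0.0, 1.466]
ft_force: [0.1, 0.8, -0.7]
opening: 1.003
gripper_force: 0.0
```

Emit:
{"api": "carry_out", "payload": {
  "increments": [
    [[-0.035, 0.031, 0, 0, 0, 0, 1], [-0.034, 0.042, 0.008, 0, 0, 0, 1], [-0.034, 0.042, 0.008, 0, 0, 0, 1], [-0.034, 0.042, 0.008, 0, 0, 0, 1], [-0.034, 0.042, 0.008, 0, 0, 0, 1]]
  ]
}}

```text
time_s: 2.65
ee_pos: [566.2, 109.6, 368.9]
tool_rot: [3.141, -0.001, 1.466]
ft_force: [-0.1, 1.1, 0.7]
opening: 1.0
gripper_force: 0.0
```

Emit:
{"api": "carry_out", "payload": {
  "increments": [
    [[-0.034, 0.042, 0.008, 0, 0, 0, 1], [0, 0, 0, 0, 0, 0, 1], [0, 0, 0, 0, 0, 0, 1], [0, 0, 0, 0, 0, 0, 1], [0, 0, 0, 0, 0, 0, 1]]
  ]
}}

```text
time_s: 3.15
ee_pos: [599.7, 77.9, 362.2]
tool_rot: [3.141, -0.001, 1.469]
ft_force: [-0.4, 1.0, 1.0]
opening: 0.998
gripper_force: 0.0
```

```bash
python3 -c "
from h import *
go(610,60,360,1.46)
snap('wrist','w1',(60,0,490,384),1.55)"
```

```text
at [599.7  77.9 362.2] [ 3.141e+00 -1.000e-03  1.469e+00] F [-0.4  1.   1. ] op 1.0 gf 0.0 t 3.1
 turn [ 0.0002 -0.0015  0.0088] shift after turn [-0.0167  0.0123  0.0022] before [-0.0168  0.0121  0.0021]
```

View pics/w1.png

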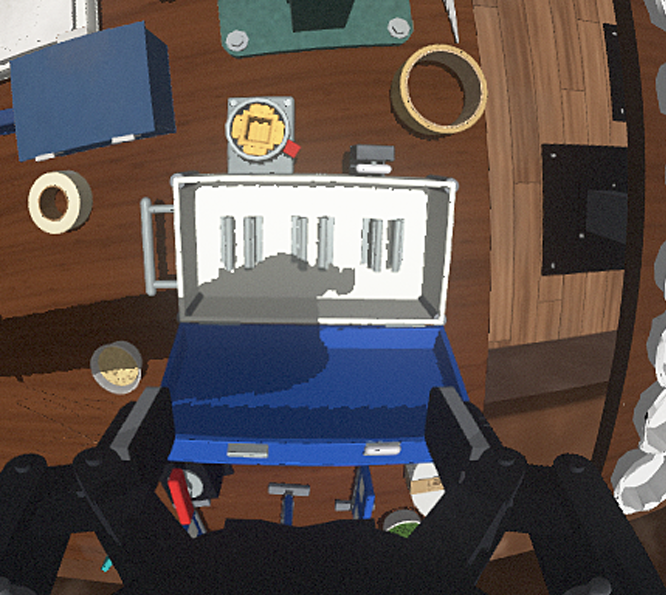

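```bash
python3 - <<'E'
from h import *
d=load('w1'); P=lambda u,v,z:onz(d,(60+u/1.55,v/1.55),z,True)[:2].round(1)
print('rim',[P(*c,75) for c in((176,178),(456,182),(444,325),(180,322))])
r=[P(*c,35) for c in((228,243),(253,243),(299,241),(326,242),(372,244),(396,245))]
print('rollers',r,[(r[i]+r[i+1])/2 for i in(0,2,4)])
print('lock rim',P(259,129,100),'socket',P(262,131,92))
save(d['color'][:,:,::-1],'w1c',(195,50,275,120),7.5)
E
```

```text
rim [array([496.6, 154.2]), array([751.2, 126.2]), array([736. , -13.1]), array([477.7,  16.8])]
rollers [array([529.6,  81.7]), array([554.7,  78.9]), array([600.7,  76. ]), array([627.4,  72.3]), array([673.5,  66. ]), array([698.1,  62.8])] [array([542.15,  80.3 ]), array([614.05,  74.15]), array([685.8,  64.4])]
lock rim [578.7 186. ] socket [580.4 184.6]
```

View pics/w1c.png

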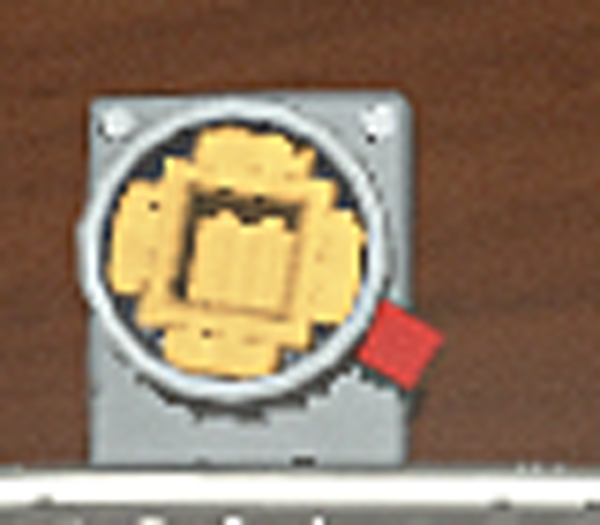

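```bash
python3 - <<'E'
from h import *
t=load('top0'); s=load('side0')
B=lambda u,v:(150+(u-370)/3.6,85+v/3.6)
C=lambda u,v:(90+u/2.35,80+v/2.35)
for z in(30,40):
  print([onz(t,B(*c),z)[:2].round(1) for c in((564,328),(575,240),(584,154))],[onz(s,C(*c),z)[:2].round(1) for c in((454,421),(390,453),(323,486))])
E
```

```text
[array([533.3,  79. ]), array([607.3,  69.7]), array([681.2,  61.8])] [array([535.6,  82.4]), array([610.1,  76. ]), array([685.2,  69.1])]
[array([531.6,  77.7]), array([604.9,  68.5]), array([678. ,  60.7])] [array([538.6,  86. ]), array([612.3,  79.7]), array([686.7,  72.8])]
```

```bash
python3 -c "
from h import *
go(644,-256,250,1.377)"
```

```text
at [599.7  77.8 362.3] [ 3.141e+00 -1.000e-03  1.469e+00] F [-0.5 -0.   1.4] op 1.0 gf 0.0 t 3.2
 turn [ 0.0004 -0.0015  0.0917] shift after turn [-0.319   0.1077  0.1123] before [-0.3277  0.078   0.1118]
```

Emit:
{"api": "carry_out", "payload": {
  "increments": [
    [[0, 0, 0, 0, 0, 0.092, 0.2], [-0.0355, 0.012, 0, 0, 0, 0, 0.2], [-0.0355, 0.012, 0, 0, 0, 0, 0.2], [-0.0355, 0.012, 0, 0, 0, 0, 0.2], [-0.0355, 0.012, 0.01, 0, 0, 0, 0.2]]
  ]
}}

```text
time_s: 3.7
ee_pos: [620.0, -72.6, 353.6]
tool_rot: [3.138, -0.002, 1.377]
ft_force: [1.8, 0.0, -0.3]
opening: 0.599
gripper_force: 0.0
```

Emit:
{"api": "carry_out", "payload": {
  "increments": [
    [[-0.0355, 0.012, 0.02, 0, 0, 0, 0.2], [-0.0355, 0.012, 0.02, 0, 0, 0, 0.2], [-0.0355, 0.012, 0.02, 0, 0, 0, 0.2], [-0.0355, 0.012, 0.02, 0, 0, 0, 0.2], [-0.0355, 0.012, 0.022, 0, 0, 0, 0.2]]
  ]
}}

```text
time_s: 4.2
ee_pos: [644.4, -258.1, 249.8]
tool_rot: [3.14, -0.001, 1.376]
ft_force: [0.4, 1.5, -0.1]
opening: 0.601
gripper_force: 0.0
```

Emit:
{"api": "carry_out", "payload": {
  "increments": [
    [[0, 0, 0, 0, 0, 0, 0.2], [0, 0, 0, 0, 0, 0, 0.2], [0, 0, 0, 0, 0, 0, 0.2], [0, 0, 0, 0, 0, 0, 0.2], [0, 0, 0, 0, 0, 0, 0.2]]
  ]
}}

```text
time_s: 4.7
ee_pos: [644.4, -256.7, 250.7]
tool_rot: [3.14, -0.001, 1.376]
ft_force: [-0.5, 0.7, 0.1]
opening: 0.601
gripper_force: 0.0
```

```bash
python3 -c "
from h import *
go(644,-256,250,1.377)
snap('wrist','w2',(60,0,490,384),1.55)"
```

```text
at [ 644.4 -256.7  250.7] [ 3.140e+00 -1.000e-03  1.376e+00] F [-0.5  0.7  0.1] op 0.6 gf 0.0 t 4.7
 turn [ 0.0016 -0.0008 -0.0006] shift after turn [ 0.0006 -0.0006  0.0007] before [ 0.0006 -0.0006  0.0007]
```

View pics/w2.png

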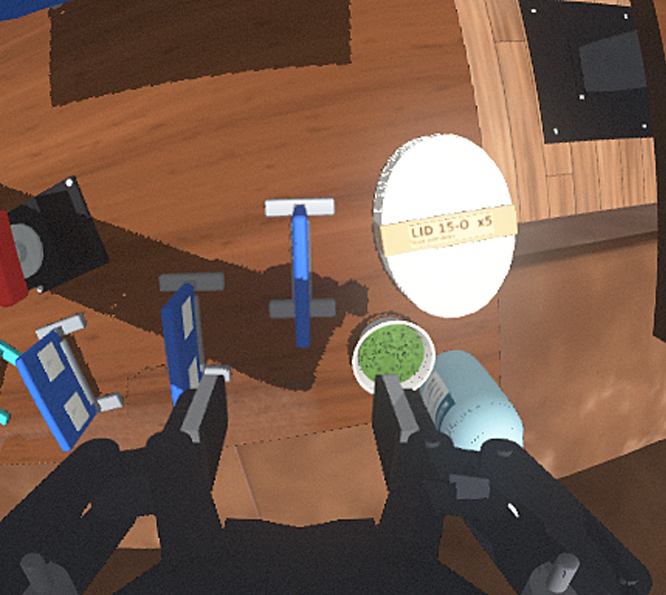

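```bash
cat >> h.py <<'E'
def W(fn): 
    d=load(fn); return lambda u,v,z:onz(d,(60+u/1.55,v/1.55),z,True)[:2].round(1)
E
python3 - <<'E'
from h import *
P=W('w2'); d=load('w2')
print(P(301,235,85),P(302.5,345,85))
print('feet z10 far',[P(*c,10) for c in((266,207),(333,207))],'near',[P(*c,10) for c in((270,308),(335,308))])
for y in(46,-46):
  q=np.array([644.4,-256.7,85])+np.array([-y*np.sin(-.194),y*np.cos(-.194),0]); print(((proj(d,q,True)-[60,0])*1.55).round(1))
print('tips', ((proj(d,[644.4,-256.7,233],True)-[60,0])*1.55))
E
```

```text
[ 653.  -226.5] [ 639.5 -301.3]
feet z10 far [array([ 628.1, -211.1]), array([ 680.4, -221.4])] near [array([ 613.6, -294.6]), array([ 667.2, -305.2])]
[296.8 212.3]
[297.1 346.7]
tips [295.9242352  393.39888753]
```

Emit:
{"api": "carry_out", "payload": {
  "increments": [
    [[0, 0, 0.035, 0, 0, -0.014, 0.2], [0, 0, 0.035, 0, 0, 0, 0.2], [0, 0, 0.035, 0, 0, 0, 0.2], [0, 0, 0.035, 0, 0, 0, 0.2], [0, 0, 0.025, 0, 0, 0, 0.2]]
  ]
}}

```text
time_s: 5.25
ee_pos: [643.1, -257.0, 82.5]
tool_rot: [-3.14, -0.001, 1.389]
ft_force: [0.1, 0.5, -1.1]
opening: 0.602
gripper_force: 0.0
```

Emit:
{"api": "carry_out", "payload": {
  "increments": [
    [[0, 0, 0.0135, 0, 0, 0, 0.2], [0, 0, 0, 0, 0, 0, -1], [0, 0, 0, 0, 0, 0, -1], [0, 0, 0, 0, 0, 0, -1], [0, 0, 0, 0, 0, 0, -1]]
  ],
  "squeeze": 60
}}

```text
time_s: 5.75
ee_pos: [644.9, -258.9, 73.3]
tool_rot: [3.138, 0.0, 1.388]
ft_force: [0.6, -0.1, 1.9]
opening: 0.106
gripper_force: 62.6
```

Emit:
{"api": "carry_out", "payload": {
  "increments": [
    [[0, 0, 0, 0, 0, 0, -1], [0, 0, 0, 0, 0, 0, -1], [0, 0, 0, 0, 0, 0, -1], [0, 0, 0, 0, 0, 0, -1], [0, 0, 0, 0, 0, 0, -1]]
  ]
}}

```text
time_s: 6.25
ee_pos: [645.0, -258.9, 73.3]
tool_rot: [3.138, 0.0, 1.388]
ft_force: [0.9, -1.3, 6.1]
opening: 0.106
gripper_force: 63.1
```

Emit:
{"api": "carry_out", "payload": {
  "increments": [
    [[0, 0, -0.02, 0, 0, 0, -1], [0, 0, -0.05, 0, 0, 0, -1], [0, 0, -0.05, 0, 0, 0, -1], [0, 0, -0.05, 0, 0, 0, -1], [0, 0, -0.05, 0, 0, 0, -1]]
  ]
}}

```text
time_s: 6.75
ee_pos: [642.8, -257.9, 292.3]
tool_rot: [-3.14, -0.001, 1.388]
ft_force: [0.5, -0.7, -3.1]
opening: 0.106
gripper_force: 61.7
```

Emit:
{"api": "carry_out", "payload": {
  "increments": [
    [[0, 0, -0.028, 0, 0, 0, -1], [0, 0, 0, 0, 0, 0, -1], [0, 0, 0, 0, 0, 0, -1], [0, 0, 0, 0, 0, 0, -1], [0, 0, 0, 0, 0, 0, -1]]
  ]
}}

```text
time_s: 7.25
ee_pos: [642.9, -257.6, 316.4]
tool_rot: [-3.137, -0.001, 1.388]
ft_force: [-0.1, 0.7, -4.2]
opening: 0.106
gripper_force: 61.8
```

```bash
python3 -c "
from h import *
go(685,66,320,1.461)"
```

```text
at [ 642.9 -257.6  316.4] [-3.137e+00 -1.000e-03  1.388e+00] F [-0.1  0.7 -4.2] op 0.11 gf 61.8 t 7.2
 turn [-0.0042 -0.0011 -0.0731] shift after turn [ 0.3263  0.0063 -0.0036] before [ 0.3259 -0.0175 -0.0032]
```

Emit:
{"api": "carry_out", "payload": {
  "increments": [
    [[0, 0, -0.004, -0.004, 0, -0.073, -1], [0.04, 0.001, 0, 0, 0, 0, -1], [0.04, 0.001, 0, 0, 0, 0, -1], [0.04, 0.001, 0, 0, 0, 0, -1], [0.04, 0.001, 0, 0, 0, 0, -1]]
  ]
}}

```text
time_s: 7.75
ee_pos: [664.7, -98.0, 321.6]
tool_rot: [3.14, -0.0, 1.461]
ft_force: [0.6, 0.6, -2.7]
opening: 0.106
gripper_force: 61.7
```

Emit:
{"api": "carry_out", "payload": {
  "increments": [
    [[0.04, 0.001, 0, 0, 0, 0, -1], [0.04, 0.001, 0, 0, 0, 0, -1], [0.04, 0, 0, 0, 0, 0, -1], [0.04, 0, 0, 0, 0, 0, -1], [0.006, 0, 0.02, 0, 0, 0, -1]]
  ]
}}

```text
time_s: 8.25
ee_pos: [686.5, 74.3, 303.4]
tool_rot: [3.136, -0.005, 1.471]
ft_force: [0.3, 0.8, -3.1]
opening: 0.106
gripper_force: 61.7
```

Emit:
{"api": "carry_out", "payload": {
  "increments": [
    [[0, 0, 0.035, 0, 0, 0, -1], [0, 0, 0.035, 0, 0, 0, -1], [0, 0, 0.03, 0, 0, 0, -1], [0, 0, 0, 0, 0, 0, -1], [0, 0, 0, 0, 0, 0, -1]]
  ]
}}

```text
time_s: 8.75
ee_pos: [685.4, 65.0, 202.6]
tool_rot: [3.139, 0.001, 1.461]
ft_force: [0.7, 0.2, -2.8]
opening: 0.103
gripper_force: 61.7
```

```bash
python3 -c "
from h import *
go(685,66,200,1.461)
snap('wrist','w3',(60,0,490,384),1.55)"
```

```text
at [685.4  65.  202.6] [3.139e+00 1.000e-03 1.461e+00] F [ 0.7  0.2 -2.8] op 0.1 gf 61.7 t 8.8
 turn [ 0.0022  0.0009 -0.0002] shift after turn [ 0.0009 -0.0005  0.0026] before [ 0.0009 -0.0005  0.0026]
```

View pics/w3.png

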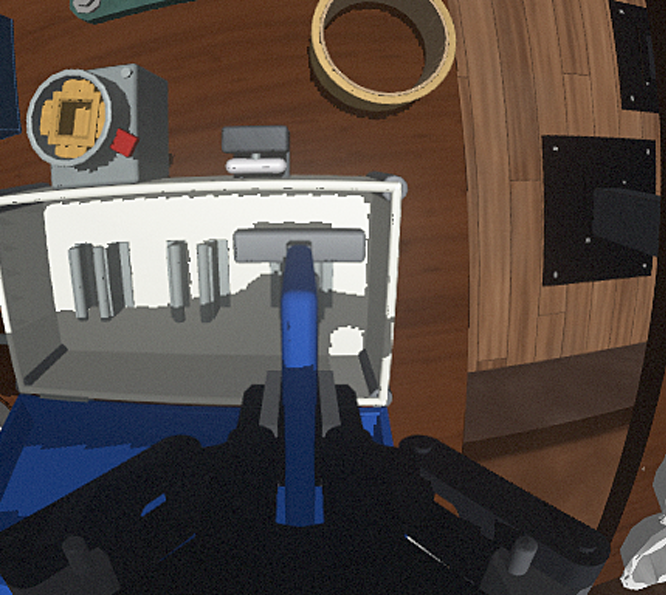

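```bash
python3 -c "
from h import *
c=load('w3')['color'].astype(int)
for v in(174,178,182,186,190,194): print(v,' '.join(str(x) for x in c[v,225:285].mean(1).astype(int)))
d=load('w3');P=W('w3')
rs=[((70+93)/2,(98+130)/2),((168+187)/2,(199+228)/2)]
print([P(a,280,30) for a in (80,107,177,208)])
for z in(30,40):print([((proj(d,[x,y,z],True))).round(1) for x,y in((684,65),(684-12.5,66.4),(684+12.5,63.6))])
"
```

```text
174 240 240 239 240 241 241 241 243 242 217 175 158 136 139 150 126 71 81 81 66 65 74 67 69 74 70 71 69 69 75 70 69 73 69 66 68 62 95 166 185 169 145 131 157 181 178 177 180 179 153 231 246 242 243 242 241 244 242 243 242
178 240 202 175 107 114 113 111 112 117 104 79 85 84 81 84 72 68 61 65 62 70 66 75 68 69 68 71 65 76 70 70 65 66 67 69 71 69 65 88 89 111 141 125 157 180 176 178 180 172 182 234 244 242 240 242 242 241 241 240 241
182 119 116 115 113 115 115 117 117 117 103 79 81 78 84 88 81 65 64 60 64 65 66 68 68 63 70 65 69 68 72 69 67 67 67 66 70 67 64 75 90 105 128 128 159 176 174 177 176 166 197 238 244 241 240 241 240 241 242 242 241
186 113 114 113 115 119 118 111 116 117 100 77 84 83 83 79 77 70 64 58 70 62 63 70 70 67 68 70 69 61 71 69 70 73 69 64 65 62 69 65 77 95 79 113 165 183 182 150 126 121 202 253 250 246 243 243 241 242 243 241 241
190 112 120 113 108 115 109 114 116 117 101 74 76 82 81 81 78 63 67 83 92 95 97 98 103 99 103 99 104 102 105 102 101 105 102 98 98 97 89 72 75 75 76 77 81 81 79 85 77 80 95 113 116 108 112 109 108 112 111 105 98
194 111 112 115 115 115 114 114 114 112 104 83 79 83 82 82 67 66 83 98 100 100 108 111 108 110 111 112 104 113 110 111 114 109 116 107 97 95 98 86 74 70 78 77 81 81 84 81 79 80 95 112 115 110 116 114 113 115 114 114 114
[array([529.3,  82.9]), array([551.3,  80.1]), array([603.7,  73.7]), array([625.4,  71.1])]
[array([250.1, 180.1]), array([238. , 180.1]), array([262.2, 180.1])]
[array([250.1, 182.7]), array([237.6, 182.7]), array([262.6, 182.7])]
```

Emit:
{"api": "carry_out", "payload": {
  "increments": [
    [[0, 0.002, 0.02, 0.002, 0, 0, -1], [0, 0, 0.025, 0, 0, 0, -1], [0, 0, 0.025, 0, 0, 0, -1], [0, 0, 0.02, 0, 0, 0, -1], [0, 0, 0.005, 0, 0, 0, -1]]
  ],
  "squeeze": 90
}}

```text
time_s: 9.3
ee_pos: [686.7, 64.7, 105.5]
tool_rot: [-3.14, 0.001, 1.461]
ft_force: [-1.1, -0.2, -3.0]
opening: 0.102
gripper_force: 91.1
```

Emit:
{"api": "carry_out", "payload": {
  "increments": [
    [[0, 0, 0.002, 0, 0, 0, -1], [0, 0, 0.002, 0, 0, 0, -1], [0, 0, 0.002, 0, 0, 0, -1], [0, 0, 0.002, 0, 0, 0, -1], [0, 0, 0, 0, 0, 0, -1]]
  ]
}}

```text
time_s: 9.8
ee_pos: [688.2, 64.8, 100.5]
tool_rot: [3.139, -0.0, 1.461]
ft_force: [-0.1, -0.4, -2.5]
opening: 0.1
gripper_force: 91.1
```

Emit:
{"api": "carry_out", "payload": {
  "increments": [
    [[0, 0, 0.002, 0, 0, 0, -1], [0, 0, 0.002, 0, 0, 0, -1], [0, 0, 0.002, 0, 0, 0, -1], [0, 0, 0.001, 0, 0, 0, -1], [0, 0, 0, 0, 0, 0, -1]]
  ]
}}

```text
time_s: 10.3
ee_pos: [689.8, 64.6, 98.6]
tool_rot: [3.136, -0.002, 1.461]
ft_force: [-6.2, 0.8, 18.1]
opening: 0.103
gripper_force: 94.4
```

Emit:
{"api": "carry_out", "payload": {
  "increments": [
    [[0, 0, 0.002, 0, 0, 0, -1], [0, 0, 0.002, 0, 0, 0, -1], [0, 0, 0.001, 0, 0, 0, -1], [0, 0, 0, 0, 0, 0, -1], [0, 0, 0, 0, 0, 0, -1]]
  ]
}}

```text
time_s: 10.8
ee_pos: [691.9, 64.3, 98.3]
tool_rot: [3.131, -0.004, 1.461]
ft_force: [-11.0, 0.2, 35.8]
opening: 0.093
gripper_force: 97.0
```

Emit:
{"api": "carry_out", "payload": {
  "increments": [
    [[0, 0, -0.004, 0, 0, 0, -1], [0, 0, -0.004, 0, 0, 0, -1], [0, -0.003, 0, 0, 0, 0, -1], [0, 0, 0, 0, 0, 0, -1], [0, 0, 0, 0, 0, 0, -1]]
  ]
}}

```text
time_s: 11.3
ee_pos: [686.8, 64.9, 97.6]
tool_rot: [3.136, -0.0, 1.461]
ft_force: [1.8, -0.5, 5.7]
opening: 0.099
gripper_force: 92.5
```

Emit:
{"api": "carry_out", "payload": {
  "increments": [
    [[0, 0, 0.002, 0, 0, 0, -1], [0, 0, 0.002, 0, 0, 0, -1], [0, 0, 0.002, 0, 0, 0, -1], [0, 0, 0, 0, 0, 0, -1], [0, 0, 0, 0, 0, 0, -1]]
  ]
}}

```text
time_s: 11.8
ee_pos: [686.9, 65.0, 92.2]
tool_rot: [3.136, -0.001, 1.46]
ft_force: [0.7, -0.4, 8.3]
opening: 0.1
gripper_force: 93.0
```

Emit:
{"api": "carry_out", "payload": {
  "increments": [
    [[0, 0, 0.003, 0, 0, 0, -1], [0, 0, 0.002, 0, 0, 0, -1], [0, 0, 0.002, 0, 0, 0, -1], [0, 0, 0, 0, 0, 0, -1], [0, 0, 0, 0, 0, 0, -1]]
  ]
}}

```text
time_s: 12.3
ee_pos: [685.4, 65.0, 82.1]
tool_rot: [3.139, 0.001, 1.461]
ft_force: [6.0, -0.7, -5.2]
opening: 0.095
gripper_force: 90.9
```

Emit:
{"api": "carry_out", "payload": {
  "increments": [
    [[0, 0, 0.002, 0, 0, 0, -1], [0, 0, 0.001, 0, 0, 0, -1], [0, 0, 0.001, 0, 0, 0, -1], [0, 0, 0, 0, 0, 0, -1], [0, 0, 0, 0, 0, 0, -1]]
  ]
}}

```text
time_s: 12.8
ee_pos: [686.2, 64.9, 81.4]
tool_rot: [3.137, -0.001, 1.461]
ft_force: [3.1, 0.4, 7.9]
opening: 0.099
gripper_force: 93.0
```

Emit:
{"api": "carry_out", "payload": {
  "increments": [
    [[0, 0, 0.002, 0, 0, 0, -1], [0, 0, 0, 0, 0, 0, -1], [0, 0, -0.003, 0, 0, 0, -1], [0, 0, 0, 0, 0, 0, -0.3], [0, 0, 0, 0, 0, 0, -0.3]]
  ],
  "squeeze": 60
}}

```text
time_s: 13.3
ee_pos: [683.6, 65.2, 79.1]
tool_rot: [-3.14, 0.0, 1.461]
ft_force: [-0.8, -0.6, 0.6]
opening: 0.35
gripper_force: 0.0
```

Emit:
{"api": "carry_out", "payload": {
  "increments": [
    [[0, 0, 0, 0, 0, 0, -0.3], [0, 0, -0.02, 0, 0, 0, -0.3], [0, 0, -0.05, 0, 0, 0, -0.3], [0, 0, -0.05, 0, 0, 0, -0.3], [0, 0, -0.05, 0, 0, 0, -0.3]]
  ]
}}

```text
time_s: 13.8
ee_pos: [683.8, 65.1, 251.1]
tool_rot: [-3.141, 0.001, 1.461]
ft_force: [0.2, -0.0, -0.1]
opening: 0.352
gripper_force: 0.0
```

Emit:
{"api": "carry_out", "payload": {
  "increments": [
    [[0, 0, -0.05, 0, 0, 0, 0.2], [0, 0, 0, 0, 0, 0, 0.2], [0, 0, 0, 0, 0, 0, 0.2], [0, 0, 0, 0, 0, 0, 0.2], [0, 0, 0, 0, 0, 0, 0.2]]
  ]
}}

```text
time_s: 14.3
ee_pos: [683.8, 65.4, 297.8]
tool_rot: [-3.14, 0.001, 1.461]
ft_force: [-0.2, -0.7, -0.4]
opening: 0.602
gripper_force: 0.0
```

```bash
python3 - <<'E'
from h import *
go(541,-301,300,1.366)
t=snap('top','t2'); s=snap('side','s2'); w=snap('wrist','w4')
o=np.zeros((560,790,3),np.uint8)
a=cv2.resize(t['color'][105:285,150:370,::-1],None,fx=1.8,fy=1.8,interpolation=cv2.INTER_CUBIC)
b=cv2.resize(s['color'][80:340,90:345,::-1],None,fx=1.5,fy=1.5,interpolation=cv2.INTER_CUBIC)
o[:a.shape[0],:a.shape[1]]=a; o[:b.shape[0],400:400+b.shape[1]]=b[:, :390]
cv2.imwrite('pics/c3.png',o)
E
```

```text
at [683.8  65.4 297.8] [-3.140e+00  1.000e-03  1.461e+00] F [-0.2 -0.7 -0.4] op 0.6 gf 0.0 t 14.3
 turn [-0.0017  0.001   0.095 ] shift after turn [-0.3878 -0.0653 -0.0022] before [-0.3798 -0.1018 -0.0016]
```

View pics/c3.png

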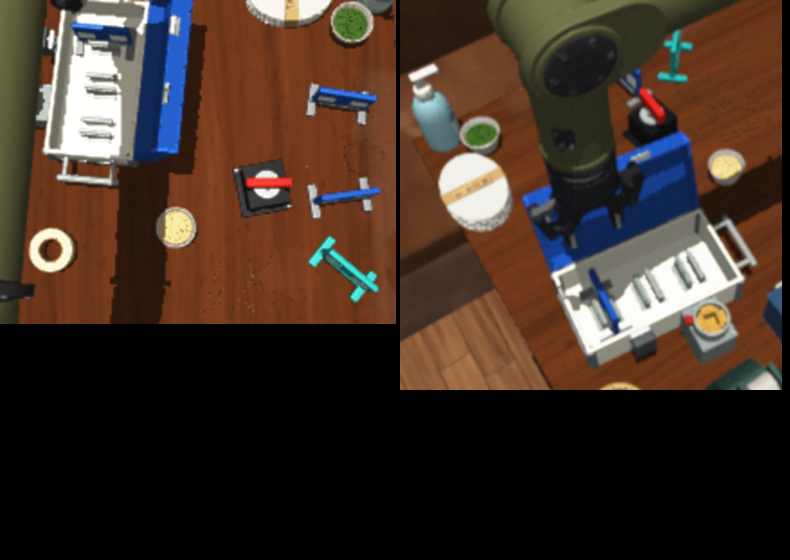

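```bash
cat > m2.py <<'E'
from h import *
t=load('t2')
for c in((339,159),(342,213)):
    p=onz(t,c,70); m=[colmask(t,(105,120,50),(125,255,255),c,24)]
    f=lambda z:iou([t],m,[box(z[0],z[1],z[2]/50,10,92,10,85)])
    R=[minimize(f,[p[0],p[1],y0*50],method='Nelder-Mead',options=dict(initial_simplex=[[p[0],p[1],y0*50],[p[0]+12,p[1],y0*50],[p[0],p[1]+12,y0*50],[p[0],p[1],y0*50+8]])) for y0 in(-.2,0,.2)]
    b=min(R,key=lambda r:r.fun); print(b.x[:2].round(1),(b.x[2]/50).round(3),b.fun,m[0].sum())
go(560,-315,300,1.366)
E
python3 m2.py
```

```text
[ 571.5 -320.9] -0.174 -0.5983384847640991 194.0
[ 412.9 -317.8] 0.144 -0.7621797323226929 136.0
at [684.2  65.2 298.8] [-3.141e+00  1.000e-03  1.461e+00] F [ 0.3  0.7 -0.2] op 0.6 gf 0.0 t 14.4
 turn [-0.0001  0.0008  0.0948] shift after turn [-0.3975 -0.0443 -0.0012] before [-0.3916 -0.0818 -0.0009]
```

Emit:
{"api": "carry_out", "payload": {
  "increments": [
    [[0, 0, 0, 0, 0, 0.074, 0.2], [-0.04, -0.0042, 0, 0, 0, 0, 0.2], [-0.04, -0.0042, 0, 0, 0, 0, 0.2], [-0.04, -0.0042, 0, 0, 0, 0, 0.2], [-0.04, -0.0042, 0, 0, 0, 0, 0.2]]
  ]
}}

```text
time_s: 14.95
ee_pos: [638.1, -90.5, 299.7]
tool_rot: [3.14, 0.0, 1.387]
ft_force: [0.9, -0.2, 0.3]
opening: 0.6
gripper_force: 0.0
```

Emit:
{"api": "carry_out", "payload": {
  "increments": [
    [[-0.04, -0.0042, 0, 0, 0, 0, 0.2], [-0.04, -0.0042, 0.012, 0, 0, 0, 0.2], [-0.04, -0.0042, 0.012, 0, 0, 0, 0.2], [-0.04, -0.0042, 0.012, 0, 0, 0, 0.2], [-0.04, -0.0042, 0.012, 0, 0, 0, 0.2]]
  ]
}}

```text
time_s: 15.45
ee_pos: [581.0, -283.2, 251.3]
tool_rot: [3.14, -0.0, 1.387]
ft_force: [0.1, -0.1, -0.1]
opening: 0.599
gripper_force: 0.0
```

Emit:
{"api": "carry_out", "payload": {
  "increments": [
    [[-0.04, -0.0042, 0, 0, 0, 0, 0.2], [0, 0, 0, 0, 0, 0, 0.2], [0, 0, 0, 0, 0, 0, 0.2], [0, 0, 0, 0, 0, 0, 0.2], [0, 0, 0, 0, 0, 0, 0.2]]
  ]
}}

```text
time_s: 15.95
ee_pos: [571.4, -318.6, 251.9]
tool_rot: [3.14, -0.001, 1.39]
ft_force: [-0.1, 0.3, 1.0]
opening: 0.599
gripper_force: 0.0
```

```bash
python3 -c "
from h import *
go(570,-319,250,1.387)
snap('wrist','w5',(60,0,490,384),1.55)"
```

```text
at [ 571.4 -318.6  251.9] [ 3.14e+00 -1.00e-03  1.39e+00] F [-0.1  0.3  1. ] op 0.6 gf 0.0 t 15.9
 turn [ 0.002  -0.0009  0.0028] shift after turn [-0.0007 -0.0013  0.0019] before [-0.0007 -0.0013  0.0019]
```

View pics/w5.png

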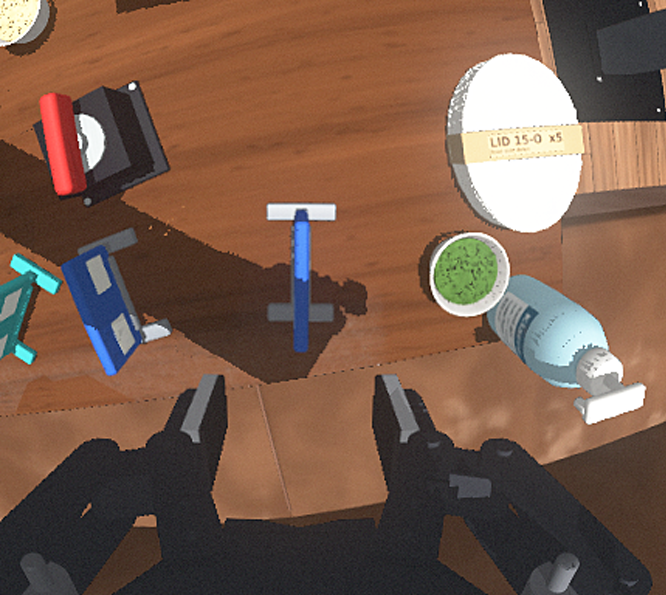

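Emit:
{"api": "carry_out", "payload": {
  "increments": [
    [[-0.003, 0, 0.035, 0, 0, 0, 0.2], [0, 0, 0.035, 0, 0, 0, 0.2], [0, 0, 0.035, 0, 0, 0, 0.2], [0, 0, 0.035, 0, 0, 0, 0.2], [0, 0, 0.025, 0, 0, 0, 0.2]]
  ]
}}

```text
time_s: 16.5
ee_pos: [570.0, -321.4, 84.6]
tool_rot: [-3.141, -0.001, 1.389]
ft_force: [0.3, 0.9, -1.2]
opening: 0.603
gripper_force: 0.0
```

Emit:
{"api": "carry_out", "payload": {
  "increments": [
    [[0, 0, 0.0135, 0, 0, 0, 0.2], [0, 0, 0, 0, 0, 0, -1], [0, 0, 0, 0, 0, 0, -1], [0, 0, 0, 0, 0, 0, -1], [0, 0, 0, 0, 0, 0, -1]]
  ],
  "squeeze": 70
}}

```text
time_s: 17.0
ee_pos: [571.5, -324.2, 75.6]
tool_rot: [3.136, 0.001, 1.387]
ft_force: [0.6, -0.3, 2.2]
opening: 0.102
gripper_force: 69.9
```

Emit:
{"api": "carry_out", "payload": {
  "increments": [
    [[0, 0, 0, 0, 0, 0, -1], [0, 0, 0, 0, 0, 0, -1], [0, 0, 0, 0, 0, 0, -1], [0, 0, 0, 0, 0, 0, -1], [0, 0, -0.02, 0, 0, 0, -1]]
  ]
}}

```text
time_s: 17.5
ee_pos: [568.5, -322.1, 91.5]
tool_rot: [-3.139, -0.002, 1.387]
ft_force: [-0.4, 0.0, -4.0]
opening: 0.099
gripper_force: 69.0
```

Emit:
{"api": "carry_out", "payload": {
  "increments": [
    [[0, 0, -0.05, 0, 0, 0, -1], [0, 0, -0.05, 0, 0, 0, -1], [0, 0, -0.05, 0, 0, 0, -1], [0, 0, -0.05, 0, 0, 0, -1], [0, 0, -0.028, 0, 0, 0, -1]]
  ]
}}

```text
time_s: 18.0
ee_pos: [569.7, -324.2, 325.9]
tool_rot: [3.135, 0.001, 1.386]
ft_force: [-0.2, -0.3, -2.3]
opening: 0.102
gripper_force: 69.3
```

```bash
python3 -c "
from h import *
go(611,73.5,320,1.461)"
```

```text
at [ 569.7 -324.2  325.9] [3.135e+00 1.000e-03 1.386e+00] F [-0.2 -0.3 -2.3] op 0.1 gf 69.3 t 18.0
 turn [ 0.0062  0.0011 -0.0746] shift after turn [ 0.3999 -0.0025  0.0059] before [ 0.3986 -0.0324  0.0054]
```

Emit:
{"api": "carry_out", "payload": {
  "increments": [
    [[0, 0, 0, 0.003, 0, -0.075, -1], [0.04, 0, 0, 0, 0, 0, -1], [0.04, 0, 0, 0, 0, 0, -1], [0.04, 0, 0, 0, 0, 0, -1], [0.04, 0, 0, 0, 0, 0, -1]]
  ]
}}

```text
time_s: 18.5
ee_pos: [586.3, -162.9, 320.9]
tool_rot: [-3.139, -0.0, 1.461]
ft_force: [0.5, 1.0, -2.7]
opening: 0.105
gripper_force: 69.2
```

Emit:
{"api": "carry_out", "payload": {
  "increments": [
    [[0.04, 0, 0, 0, 0, 0, -1], [0.04, 0, 0, 0, 0, 0, -1], [0.04, 0, 0, 0, 0, 0, -1], [0.04, 0, 0, 0, 0, 0, -1], [0.04, 0, 0, 0, 0, 0, -1]]
  ]
}}

```text
time_s: 19.0
ee_pos: [608.1, 35.8, 321.0]
tool_rot: [-3.139, 0.0, 1.462]
ft_force: [0.8, 0.2, -1.5]
opening: 0.102
gripper_force: 69.2
```

Emit:
{"api": "carry_out", "payload": {
  "increments": [
    [[0.04, -0.003, 0, 0, 0, 0, -1], [0, 0, 0.04, 0, 0, 0, -1], [0, 0, 0.04, 0, 0, 0, -1], [0, 0, 0.04, 0, 0, 0, -1], [0, 0, 0, 0, 0, 0, -1]]
  ]
}}

```text
time_s: 19.5
ee_pos: [605.2, 74.3, 195.1]
tool_rot: [-3.128, 0.004, 1.462]
ft_force: [-1.7, -0.8, -2.6]
opening: 0.103
gripper_force: 69.3
```

```bash
python3 -c "
from h import *
go(609.7,73.5,120,1.461)"
```

```text
at [605.2  74.3 195.1] [-3.128  0.004  1.462] F [-1.7 -0.8 -2.6] op 0.1 gf 69.3 t 19.5
 turn [-0.0133  0.0043  0.0007] shift after turn [-0.0003  0.0045  0.0751] before [0.     0.0055 0.075 ]
```

Emit:
{"api": "carry_out", "payload": {
  "increments": [
    [[0, 0, 0, 0, 0, 0, -1], [0, 0, 0, 0, 0, 0, -1], [0, 0, 0, 0, 0, 0, -1], [0, 0, 0, 0, 0, 0, -1], [0, 0, 0, 0, 0, 0, -1]]
  ]
}}

```text
time_s: 20.0
ee_pos: [610.5, 74.6, 202.7]
tool_rot: [3.141, -0.001, 1.462]
ft_force: [-0.6, 0.6, -2.8]
opening: 0.102
gripper_force: 69.4
```

```bash
python3 -c "
from h import *
go(609.7,73.5,120,1.461)
w=snap('wrist','w6')
c=w['color'].astype(int)
for v in(165,170,174,178,182,186,190): print(v,' '.join(str(x) for x in c[v,225:285].mean(1).astype(int)))"
```

```text
at [610.5  74.6 202.7] [ 3.141e+00 -1.000e-03  1.462e+00] F [-0.6  0.6 -2.8] op 0.1 gf 69.4 t 20.0
 turn [ 0.0006 -0.0008  0.0007] shift after turn [-0.0011 -0.0007  0.0827] before [-0.0012 -0.0008  0.0827]
165 145 143 142 146 144 142 147 145 143 146 144 142 141 147 148 148 141 150 137 97 64 68 71 68 69 70 72 72 73 75 76 69 68 72 69 65 98 138 147 147 144 144 145 147 143 147 144 146 146 146 146 144 143 147 145 144 148 144 147 143
170 233 232 232 234 234 233 234 234 239 201 141 165 166 174 130 128 144 74 74 74 66 68 67 70 69 71 70 76 67 72 72 71 73 74 75 68 59 117 154 169 166 151 140 127 157 172 170 170 174 165 185 228 234 236 233 234 234 234 230 235
174 237 238 236 237 239 237 237 241 242 236 205 175 174 175 183 188 146 78 76 67 70 66 66 68 70 68 72 71 68 69 66 73 69 67 70 65 63 79 143 187 179 162 145 132 163 184 177 179 178 172 202 238 240 238 237 238 238 237 239 238
178 232 201 196 198 203 172 98 111 113 107 90 83 81 83 79 103 95 62 61 60 68 65 65 65 70 68 68 70 70 65 67 65 72 64 70 66 65 68 81 87 114 157 148 117 156 178 175 174 180 174 187 232 242 236 236 238 237 237 237 237
182 109 116 114 115 115 116 117 116 118 111 94 82 78 83 84 80 77 76 63 58 69 62 67 64 69 69 68 69 67 61 67 57 62 68 68 62 70 65 75 84 102 145 145 134 164 173 175 177 172 167 211 240 240 236 237 237 237 237 238 237
186 108 112 119 112 113 113 111 114 113 117 98 79 81 79 86 79 73 71 53 64 59 63 68 67 68 66 69 69 69 73 70 69 69 66 69 70 69 66 59 75 88 109 89 118 168 173 175 179 180 173 232 252 242 241 239 239 241 238 240 238
190 112 112 117 113 115 117 112 113 118 113 90 76 80 76 79 78 67 63 74 93 92 93 101 101 106 103 106 100 103 101 101 104 104 102 99 97 94 93 76 70 73 77 78 78 75 78 80 78 82 75 101 117 112 107 113 113 111 113 112 105
```

Emit:
{"api": "carry_out", "payload": {
  "increments": [
    [[0, -0.0005, 0.02, 0, 0, 0, -1], [0, 0, 0.025, 0, 0, 0, -1], [0, 0, 0.025, 0, 0, 0, -1], [0, 0, 0.02, 0, 0, 0, -1], [0, 0, 0.006, 0, 0, 0, -1]]
  ],
  "squeeze": 90
}}

```text
time_s: 20.55
ee_pos: [607.9, 74.7, 103.6]
tool_rot: [-3.137, 0.001, 1.462]
ft_force: [-4.8, 0.2, 19.4]
opening: 0.096
gripper_force: 95.5
```

Emit:
{"api": "carry_out", "payload": {
  "increments": [
    [[0, 0, 0.002, 0, 0, 0, -1], [0, 0, 0.002, 0, 0, 0, -1], [0, 0, 0.002, 0, 0, 0, -1], [0, 0, 0, 0, 0, 0, -1], [0, 0, 0, 0, 0, 0, -1]]
  ]
}}

```text
time_s: 21.05
ee_pos: [611.2, 74.6, 101.3]
tool_rot: [3.138, -0.001, 1.462]
ft_force: [1.8, 0.2, 5.6]
opening: 0.096
gripper_force: 93.2
```

Emit:
{"api": "carry_out", "payload": {
  "increments": [
    [[0, 0, 0.002, 0, 0, 0, -1], [0, 0, 0.002, 0, 0, 0, -1], [0, 0, 0.001, 0, 0, 0, -1], [0, 0, 0, 0, 0, 0, -1], [0, 0, 0, 0, 0, 0, -1]]
  ]
}}

```text
time_s: 21.55
ee_pos: [612.6, 74.5, 98.8]
tool_rot: [3.136, -0.003, 1.461]
ft_force: [-0.2, -0.1, 17.0]
opening: 0.096
gripper_force: 95.2
```

Emit:
{"api": "carry_out", "payload": {
  "increments": [
    [[0, 0, 0.002, 0, 0, 0, -1], [0, 0, 0.002, 0, 0, 0, -1], [0, 0, 0, 0, 0, 0, -1], [0, 0, 0, 0, 0, 0, -1], [0, 0, 0, 0, 0, 0, -1]]
  ]
}}

```text
time_s: 22.05
ee_pos: [612.1, 74.6, 93.3]
tool_rot: [3.137, -0.002, 1.461]
ft_force: [1.5, -0.0, 8.6]
opening: 0.099
gripper_force: 93.9
```

Emit:
{"api": "carry_out", "payload": {
  "increments": [
    [[0, 0, 0.002, 0, 0, 0, -1], [0, 0, 0.002, 0, 0, 0, -1], [0, 0, 0, 0, 0, 0, -1], [0, 0, 0, 0, 0, 0, -1], [0, 0, 0, 0, 0, 0, -1]]
  ]
}}

```text
time_s: 22.55
ee_pos: [611.4, 74.7, 86.8]
tool_rot: [3.138, -0.0, 1.462]
ft_force: [6.2, -0.4, -2.2]
opening: 0.095
gripper_force: 92.0
```

Emit:
{"api": "carry_out", "payload": {
  "increments": [
    [[0, 0, 0.002, 0, 0, 0, -1], [0, 0, 0.002, 0, 0, 0, -1], [0, 0, 0, 0, 0, 0, -1], [0, 0, 0, 0, 0, 0, -1], [0, 0, 0, 0, 0, 0, -1]]
  ]
}}

```text
time_s: 23.05
ee_pos: [611.2, 74.6, 83.6]
tool_rot: [3.139, -0.001, 1.462]
ft_force: [4.3, 0.0, 4.3]
opening: 0.097
gripper_force: 93.1
```

Emit:
{"api": "carry_out", "payload": {
  "increments": [
    [[0, 0, 0.002, 0, 0, 0, -1], [0, 0, 0.001, 0, 0, 0, -1], [0, 0, 0, 0, 0, 0, -1], [0, 0, 0, 0, 0, 0, -1], [0, 0, 0, 0, 0, 0, -1]]
  ]
}}

```text
time_s: 23.55
ee_pos: [611.5, 74.6, 83.4]
tool_rot: [3.139, -0.002, 1.462]
ft_force: [-1.1, -0.2, 20.3]
opening: 0.099
gripper_force: 95.7
```

Emit:
{"api": "carry_out", "payload": {
  "increments": [
    [[0, 0, -0.004, 0, 0, 0, -1], [0, 0, 0, 0, 0, 0, -0.3], [0, 0, 0, 0, 0, 0, -0.3], [0, 0, 0, 0, 0, 0, -0.3], [0, 0, -0.03, 0, 0, 0, -0.3]]
  ],
  "squeeze": 70
}}

```text
time_s: 24.05
ee_pos: [605.1, 74.7, 109.0]
tool_rot: [-3.13, 0.004, 1.462]
ft_force: [0.0, 0.1, -0.0]
opening: 0.354
gripper_force: 0.0
```

Emit:
{"api": "carry_out", "payload": {
  "increments": [
    [[0, 0, -0.05, 0, 0, 0, -0.3], [0, 0, -0.05, 0, 0, 0, -0.3], [0, 0, -0.05, 0, 0, 0, -0.3], [0, 0, -0.04, 0, 0, 0, 0.2], [0, 0, 0, 0, 0, 0, 0.2]]
  ]
}}

```text
time_s: 24.55
ee_pos: [611.7, 74.4, 309.6]
tool_rot: [3.134, -0.003, 1.462]
ft_force: [0.3, -0.5, -0.5]
opening: 0.602
gripper_force: 0.0
```

```bash
python3 - <<'E'
from h import *
t=snap('top','t3')
go(413,-319,250,1.70)
m=colmask(t,(105,120,50),(125,255,255),(342,213),60); Y,X=np.nonzero(m); print(X.mean(),Y.mean(),m.sum())
m=colmask(load('t2'),(105,120,50),(125,255,255),(342,213),30); Y,X=np.nonzero(m); print(X.mean(),Y.mean(),m.sum())
E
```

```text
at [610.5  74.5 306.2] [ 3.139e+00 -2.000e-03  1.462e+00] F [ 0.  -1.1 -0.7] op 0.6 gf 0.0 t 24.6
 turn [ 0.0029 -0.0015 -0.2381] shift after turn [-0.3648 -0.2466  0.0562] before [-0.4127 -0.1537  0.055 ]
342.48175182481754 212.93430656934308 137.0
342.3970588235294 212.93382352941177 136.0
```

Emit:
{"api": "carry_out", "payload": {
  "increments": [
    [[0, 0, 0, 0, 0, -0.119, 0.2], [0, 0, 0, 0, 0, -0.119, 0.2], [-0.0365, -0.0247, 0, 0, 0, 0, 0.2], [-0.0365, -0.0247, 0, 0, 0, 0, 0.2], [-0.0365, -0.0247, 0, 0, 0, 0, 0.2]]
  ]
}}

```text
time_s: 25.1
ee_pos: [548.2, -44.4, 301.1]
tool_rot: [-3.136, 0.0, 1.701]
ft_force: [0.5, -0.9, 0.5]
opening: 0.601
gripper_force: 0.0
```

Emit:
{"api": "carry_out", "payload": {
  "increments": [
    [[-0.0365, -0.0247, 0, 0, 0, 0, 0.2], [-0.0365, -0.0247, 0, 0, 0, 0, 0.2], [-0.0365, -0.0247, 0, 0, 0, 0, 0.2], [-0.0365, -0.0247, 0, 0, 0, 0, 0.2], [-0.0365, -0.0247, 0.02, 0, 0, 0, 0.2]]
  ]
}}

```text
time_s: 25.6
ee_pos: [450.5, -241.6, 283.6]
tool_rot: [3.141, -0.0, 1.701]
ft_force: [0.9, -0.1, 0.2]
opening: 0.597
gripper_force: 0.0
```

Emit:
{"api": "carry_out", "payload": {
  "increments": [
    [[-0.0365, -0.0247, 0.02, 0, 0, 0, 0.2], [-0.0365, -0.0247, 0.016, 0, 0, 0, 0.2], [0, 0, 0, 0, 0, 0, 0.2], [0, 0, 0, 0, 0, 0, 0.2], [0, 0, 0, 0, 0, 0, 0.2]]
  ]
}}

```text
time_s: 26.1
ee_pos: [412.0, -317.5, 246.9]
tool_rot: [-3.139, -0.002, 1.702]
ft_force: [-1.0, 0.9, -0.8]
opening: 0.598
gripper_force: 0.0
```

```bash
python3 -c "
from h import *
go(413,-319,250,1.70)
snap('wrist','w7',(60,0,490,384),1.55)"
```

```text
at [ 412.  -317.5  246.9] [-3.139e+00 -2.000e-03  1.702e+00] F [-1.   0.9 -0.8] op 0.6 gf 0.0 t 26.1
 turn [-0.0024 -0.0016  0.0018] shift after turn [-0.0016  0.0008 -0.0031] before [-0.0016  0.0008 -0.0031]
```

View pics/w7.png

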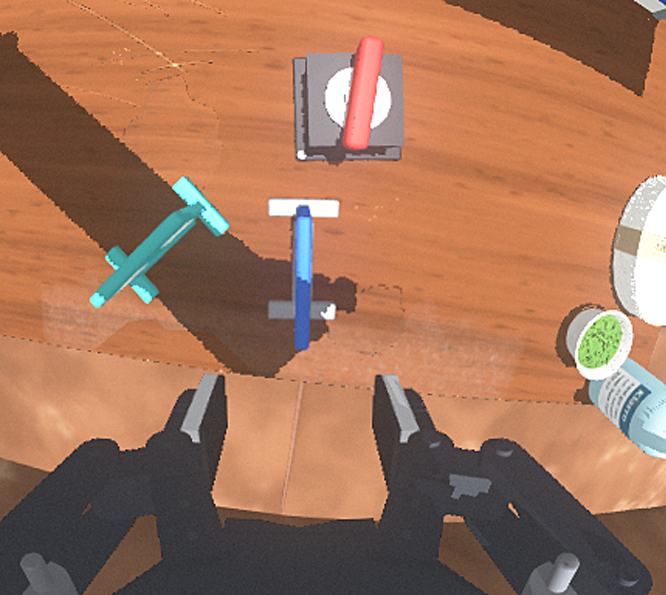

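Emit:
{"api": "carry_out", "payload": {
  "increments": [
    [[-0.001, 0.001, 0.035, 0, 0, 0, 0.2], [0, 0, 0.035, 0, 0, 0, 0.2], [0, 0, 0.035, 0, 0, 0, 0.2], [0, 0, 0.035, 0, 0, 0, 0.2], [0, 0, 0.025, 0, 0, 0, 0.2]]
  ]
}}

```text
time_s: 26.65
ee_pos: [412.9, -317.7, 80.4]
tool_rot: [-3.139, -0.002, 1.703]
ft_force: [0.1, -0.0, 0.7]
opening: 0.6
gripper_force: 0.0
```

Emit:
{"api": "carry_out", "payload": {
  "increments": [
    [[0, 0, 0.009, 0, 0, 0, 0.2], [0, 0, 0, 0, 0, 0, -1], [0, 0, 0, 0, 0, 0, -1], [0, 0, 0, 0, 0, 0, -1], [0, 0, 0, 0, 0, 0, -1]]
  ],
  "squeeze": 70
}}

```text
time_s: 27.15
ee_pos: [414.1, -320.4, 75.4]
tool_rot: [3.139, 0.001, 1.7]
ft_force: [0.6, 1.2, 5.6]
opening: 0.105
gripper_force: 69.1
```

Emit:
{"api": "carry_out", "payload": {
  "increments": [
    [[0, 0, 0, 0, 0, 0, -1], [0, 0, 0, 0, 0, 0, -1], [0, 0, 0, 0, 0, 0, -1], [0, 0, 0, 0, 0, 0, -1], [0, 0, -0.02, 0, 0, 0, -1]]
  ]
}}

```text
time_s: 27.65
ee_pos: [411.3, -318.7, 92.6]
tool_rot: [-3.137, -0.003, 1.7]
ft_force: [-0.9, 0.1, -2.3]
opening: 0.103
gripper_force: 68.8
```

Emit:
{"api": "carry_out", "payload": {
  "increments": [
    [[0, 0, -0.05, 0, 0, 0, -1], [0, 0, -0.05, 0, 0, 0, -1], [0, 0, -0.05, 0, 0, 0, -1], [0, 0, -0.05, 0, 0, 0, -1], [0, 0, -0.028, 0, 0, 0, -1]]
  ]
}}

```text
time_s: 28.15
ee_pos: [413.0, -321.1, 325.6]
tool_rot: [3.137, 0.001, 1.699]
ft_force: [0.5, -0.3, -3.4]
opening: 0.099
gripper_force: 69.1
```

Emit:
{"api": "carry_out", "payload": {
  "increments": [
    [[0, 0, 0, 0, 0, 0.12, -1], [0, 0, 0, 0, 0, 0.12, -1], [0, 0, 0, 0, 0, 0, -1], [0, 0, 0, 0, 0, 0, -1], [0, 0, 0, 0, 0, 0, -1]]
  ]
}}

```text
time_s: 28.65
ee_pos: [412.5, -320.0, 321.4]
tool_rot: [-3.14, -0.0, 1.462]
ft_force: [0.1, 0.6, -2.3]
opening: 0.101
gripper_force: 69.0
```

```bash
python3 -c "
from h import *
go(535.2,81.8,320,1.461)
P=W('w7'); print('bar',P(371,42,103),P(357,147,103),'dock top',[P(*c,62) for c in((307,54),(403,55),(402,148),(308,148))])"
```

```text
at [ 412.5 -320.   321.4] [-3.14  -0.     1.462] F [ 0.1  0.6 -2.3] op 0.1 gf 69.0 t 28.6
 turn [-0.0016 -0.0003  0.0006] shift after turn [0.4128 0.078  0.0014] before [0.4127 0.0782 0.0014]
bar [ 434.3 -162.5] [ 434.6 -226.8] dock top [array([ 398.1, -166.5]), array([ 461.7, -156. ]), array([ 469.8, -220.5]), array([ 407.3, -230.5])]
```

Emit:
{"api": "carry_out", "payload": {
  "increments": [
    [[0.0413, 0.0078, 0, 0, 0, 0, -1], [0.0413, 0.0078, 0, 0, 0, 0, -1], [0.0413, 0.0078, 0, 0, 0, 0, -1], [0.0413, 0.0078, 0, 0, 0, 0, -1], [0.0413, 0.0078, 0, 0, 0, 0, -1]]
  ]
}}

```text
time_s: 29.15
ee_pos: [474.5, -117.6, 321.6]
tool_rot: [-3.141, -0.0, 1.461]
ft_force: [0.5, -0.2, -2.5]
opening: 0.106
gripper_force: 69.0
```

Emit:
{"api": "carry_out", "payload": {
  "increments": [
    [[0.0413, 0.0078, 0, 0, 0, 0, -1], [0.0413, 0.0078, 0, 0, 0, 0, -1], [0.0413, 0.0078, 0, 0, 0, 0, -1], [0.0413, 0.0078, 0, 0, 0, 0, -1], [0.0413, 0.0078, 0, 0, 0, 0, -1]]
  ]
}}

```text
time_s: 29.65
ee_pos: [536.3, 83.4, 321.3]
tool_rot: [-3.14, 0.0, 1.461]
ft_force: [0.3, 0.0, -1.8]
opening: 0.104
gripper_force: 69.0
```

Emit:
{"api": "carry_out", "payload": {
  "increments": [
    [[0, 0, 0.04, 0, 0, 0, -1], [0, 0, 0.04, 0, 0, 0, -1], [0, 0, 0.04, 0, 0, 0, -1], [0, 0, 0, 0, 0, 0, -1], [0, 0, 0, 0, 0, 0, -1]]
  ]
}}

```text
time_s: 30.15
ee_pos: [535.9, 81.7, 201.9]
tool_rot: [-3.14, 0.001, 1.46]
ft_force: [0.2, -0.8, -2.0]
opening: 0.103
gripper_force: 69.3
```

Emit:
{"api": "carry_out", "payload": {
  "increments": [
    [[0, 0, 0, 0, 0, 0, -1], [0, 0, 0, 0, 0, 0, -1], [0, 0, 0, 0, 0, 0, -1], [0, 0, 0, 0, 0, 0, -1], [0, 0, 0, 0, 0, 0, -1]]
  ]
}}

```text
time_s: 30.65
ee_pos: [536.1, 81.9, 202.2]
tool_rot: [-3.141, -0.001, 1.46]
ft_force: [-0.1, -0.3, -3.2]
opening: 0.101
gripper_force: 69.3
```

```bash
python3 -c "
from h import *
go(535.2,81.8,104,1.461)
w=snap('wrist','w8')
c=w['color'].astype(int)
for v in(170,178,182,186,190): print(v,' '.join(str(x) for x in c[v,225:285].mean(1).astype(int)))"
```

```text
at [536.1  81.9 202.2] [-3.141e+00 -1.000e-03  1.460e+00] F [-0.1 -0.3 -3.2] op 0.1 gf 69.3 t 30.6
 turn [-0.0004 -0.0005 -0.001 ] shift after turn [-0.0002 -0.0009  0.0982] before [-0.0003 -0.0009  0.0982]
170 251 251 251 251 251 251 251 251 254 241 174 203 196 198 207 215 167 88 91 85 83 83 82 84 82 85 86 90 82 91 89 86 88 84 85 90 77 94 169 210 205 186 165 148 184 206 204 208 211 202 231 253 253 251 251 251 251 250 251 251
178 252 254 250 225 234 195 110 120 128 124 103 96 94 96 102 113 104 84 73 78 78 83 80 79 84 83 84 80 86 88 78 86 83 89 80 80 83 80 89 102 115 162 161 161 189 201 198 199 201 197 236 252 251 251 250 251 251 251 250 250
182 128 125 129 129 134 131 129 129 130 123 105 90 91 94 99 91 96 91 72 75 77 76 78 80 83 77 83 83 80 81 82 83 80 82 76 81 79 82 80 91 120 162 167 155 186 202 196 200 195 190 236 252 251 250 250 250 250 250 250 250
186 130 129 131 130 128 128 129 131 128 131 109 99 90 93 99 88 88 79 83 103 111 108 112 118 120 122 115 118 116 121 116 120 117 123 111 113 111 107 95 81 78 146 168 158 187 205 204 208 207 193 248 255 252 251 251 252 253 252 251 250
190 129 129 132 130 133 127 126 130 132 126 109 87 89 94 98 85 74 84 102 108 113 118 122 124 124 125 129 125 126 129 128 124 129 128 125 125 119 108 109 90 82 91 94 92 95 93 95 98 97 91 119 134 130 127 128 130 129 126 118 116
```

Same pattern as in the other slots; go down and push.

Emit:
{"api": "carry_out", "payload": {
  "increments": [
    [[0, -0.0005, 0.02, 0, 0, 0, -1], [0, 0, 0.025, 0, 0, 0, -1], [0, 0, 0.025, 0, 0, 0, -1], [0, 0, 0.02, 0, 0, 0, -1], [0, 0, 0.006, 0, 0, 0, -1]]
  ],
  "squeeze": 90
}}

```text
time_s: 31.2
ee_pos: [533.7, 81.6, 103.5]
tool_rot: [-3.137, 0.002, 1.46]
ft_force: [-0.8, -0.3, -0.3]
opening: 0.094
gripper_force: 92.4
```

Emit:
{"api": "carry_out", "payload": {
  "increments": [
    [[0, 0, 0.002, 0, 0, 0, -1], [0, 0, 0.002, 0, 0, 0, -1], [0, 0, 0.002, 0, 0, 0, -1], [0, 0, 0, 0, 0, 0, -1], [0, 0, 0, 0, 0, 0, -1]]
  ]
}}

```text
time_s: 31.7
ee_pos: [536.9, 82.0, 101.0]
tool_rot: [3.139, -0.001, 1.46]
ft_force: [2.6, -0.6, 2.2]
opening: 0.096
gripper_force: 92.8
```

Emit:
{"api": "carry_out", "payload": {
  "increments": [
    [[0, 0, 0.002, 0, 0, 0, -1], [0, 0, 0.002, 0, 0, 0, -1], [0, 0, 0.001, 0, 0, 0, -1], [0, 0, 0, 0, 0, 0, -1], [0, 0, 0, 0, 0, 0, -1]]
  ]
}}

```text
time_s: 32.2
ee_pos: [538.3, 82.1, 98.4]
tool_rot: [3.137, -0.003, 1.46]
ft_force: [-1.3, -1.9, 16.5]
opening: 0.097
gripper_force: 95.1
```

Emit:
{"api": "carry_out", "payload": {
  "increments": [
    [[0, 0, 0.002, 0, 0, 0, -1], [0, 0, 0.002, 0, 0, 0, -1], [0, 0, 0, 0, 0, 0, -1], [0, 0, 0, 0, 0, 0, -1], [0, 0, 0, 0, 0, 0, -1]]
  ]
}}

```text
time_s: 32.7
ee_pos: [537.8, 82.3, 93.3]
tool_rot: [3.138, -0.002, 1.46]
ft_force: [1.3, -0.6, 10.2]
opening: 0.096
gripper_force: 94.0
```

Emit:
{"api": "carry_out", "payload": {
  "increments": [
    [[0, 0, 0.002, 0, 0, 0, -1], [0, 0, 0.002, 0, 0, 0, -1], [0, 0, 0, 0, 0, 0, -1], [0, 0, 0, 0, 0, 0, -1], [0, 0, 0, 0, 0, 0, -1]]
  ]
}}

```text
time_s: 33.2
ee_pos: [536.7, 82.3, 87.0]
tool_rot: [3.139, -0.001, 1.46]
ft_force: [4.9, 1.5, -1.1]
opening: 0.093
gripper_force: 92.2
```

Emit:
{"api": "carry_out", "payload": {
  "increments": [
    [[0, 0, 0.002, 0, 0, 0, -1], [0, 0, 0.002, 0, 0, 0, -1], [0, 0, 0, 0, 0, 0, -1], [0, 0, 0, 0, 0, 0, -1], [0, 0, 0, 0, 0, 0, -1]]
  ]
}}

```text
time_s: 33.7
ee_pos: [536.8, 82.0, 83.5]
tool_rot: [3.139, -0.001, 1.46]
ft_force: [4.2, -0.1, 2.8]
opening: 0.096
gripper_force: 92.9
```

Emit:
{"api": "carry_out", "payload": {
  "increments": [
    [[0, 0, 0.003, 0, 0, 0, -1], [0, 0, 0, 0, 0, 0, -1], [0, 0, -0.004, 0, 0, 0, -1], [0, 0, 0, 0, 0, 0, -0.3], [0, 0, 0, 0, 0, 0, -0.3]]
  ],
  "squeeze": 60
}}

```text
time_s: 34.2
ee_pos: [533.3, 81.8, 82.6]
tool_rot: [-3.136, 0.001, 1.46]
ft_force: [0.4, 0.0, -1.0]
opening: 0.345
gripper_force: 0.0
```

Emit:
{"api": "carry_out", "payload": {
  "increments": [
    [[0, 0, 0, 0, 0, 0, -0.3], [0, 0, -0.04, 0, 0, 0, -0.3], [0, 0, -0.05, 0, 0, 0, -0.3], [0, 0, -0.05, 0, 0, 0, -0.3], [0, 0, -0.05, 0, 0, 0, -0.3]]
  ]
}}

```text
time_s: 34.7
ee_pos: [534.3, 81.6, 274.8]
tool_rot: [-3.138, 0.001, 1.46]
ft_force: [1.6, -0.4, -0.2]
opening: 0.349
gripper_force: 0.0
```

Emit:
{"api": "carry_out", "payload": {
  "increments": [
    [[0, 0, -0.05, 0, 0, 0, -1], [0, 0, 0, 0, 0, 0, -1], [0, 0, 0, 0, 0, 0, -1], [0, 0, 0, 0, 0, 0, -1], [0, 0, 0, 0, 0, 0, -1]]
  ]
}}

```text
time_s: 35.2
ee_pos: [534.5, 81.8, 321.6]
tool_rot: [-3.137, 0.002, 1.46]
ft_force: [0.5, -0.2, 0.3]
opening: -0.0
gripper_force: 0.0
```

```bash
python3 -c "
from h import *
go(588.2,-120,320,1.461)
snap('wrist','w9',(60,0,490,384),1.55)"
```

```text
at [534.5  81.8 321.6] [-3.137e+00  2.000e-03  1.460e+00] F [ 0.5 -0.2  0.3] op -0.0 gf 0.0 t 35.2
 turn [-0.0046  0.0017 -0.0011] shift after turn [-0.1947  0.0755  0.0016] before [-0.1946  0.0757  0.0016]
```

View pics/w9.png

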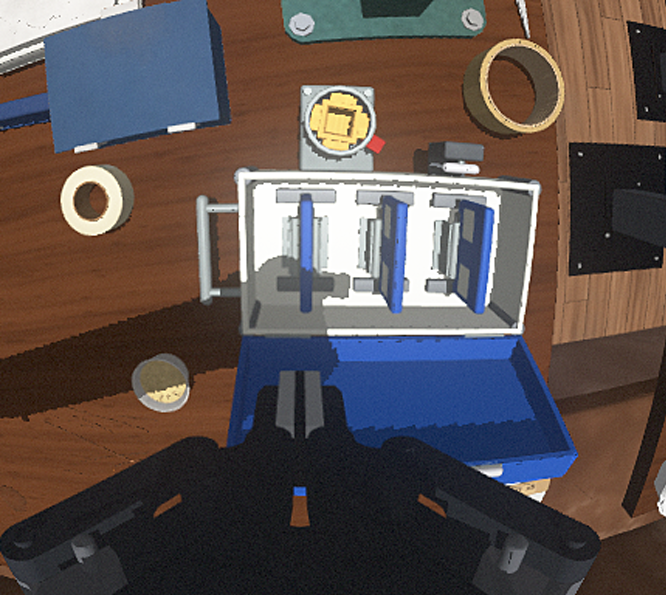

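Emit:
{"api": "carry_out", "payload": {
  "increments": [
    [[-0.039, 0.015, 0, -0.003, 0, 0, -1], [-0.039, 0.015, 0, 0, 0, 0, -1], [-0.039, 0.015, 0, 0, 0, 0, -1], [-0.039, 0.015, 0, 0, 0, 0, -1], [-0.039, 0.015, 0, 0, 0, 0, -1]]
  ]
}}

```text
time_s: 35.75
ee_pos: [588.3, -121.6, 322.8]
tool_rot: [3.141, -0.0, 1.46]
ft_force: [0.7, -0.4, -0.3]
opening: -0.001
gripper_force: 0.0
```

Emit:
{"api": "carry_out", "payload": {
  "increments": [
    [[0, 0, 0.035, 0, 0, 0, -1], [0, 0, 0.035, 0, 0, 0, -1], [0, 0, 0.035, 0, 0, 0, -1], [0, 0, 0.03, 0, 0, 0, -1], [0, 0, 0, 0, 0, 0, -1]]
  ]
}}

```text
time_s: 36.25
ee_pos: [585.2, -119.4, 183.4]
tool_rot: [-3.133, 0.001, 1.46]
ft_force: [-0.0, 0.0, -0.4]
opening: 0.001
gripper_force: 0.0
```

Emit:
{"api": "carry_out", "payload": {
  "increments": [
    [[0.01, 0, 0, 0, 0, 0, -1], [0.01, 0, 0, 0, 0, 0, -1], [0.01, 0, 0, 0, 0, 0, -1], [0.01, 0, 0, 0, 0, 0, -1], [0.01, 0, 0, 0, 0, 0, -1]]
  ]
}}

```text
time_s: 36.75
ee_pos: [595.1, -71.5, 190.4]
tool_rot: [3.137, 0.002, 1.459]
ft_force: [0.4, -4.8, 3.6]
opening: 0.004
gripper_force: 2.1
```

Emit:
{"api": "carry_out", "payload": {
  "increments": [
    [[0.01, 0, -0.003, 0, 0, 0, -1], [0.01, 0, -0.004, 0, 0, 0, -1], [0.01, 0, -0.004, 0, 0, 0, -1], [0.01, 0, -0.004, 0, 0, 0, -1], [0.01, 0, -0.003, 0, 0, 0, -1]]
  ]
}}

```text
time_s: 37.25
ee_pos: [599.3, -19.7, 206.6]
tool_rot: [3.141, -0.0, 1.46]
ft_force: [-0.6, -2.1, -1.5]
opening: 0.001
gripper_force: 0.9
```

Emit:
{"api": "carry_out", "payload": {
  "increments": [
    [[0.01, 0, 0, 0, 0, 0, -1], [0.01, 0, 0, 0, 0, 0, -1], [0.01, 0, 0, 0, 0, 0, -1], [0.01, 0, 0.001, 0, 0, 0, -1], [0.01, 0, 0.002, 0, 0, 0, -1]]
  ]
}}

```text
time_s: 37.75
ee_pos: [605.6, 29.8, 203.6]
tool_rot: [3.139, -0.0, 1.46]
ft_force: [-0.4, -1.9, 0.1]
opening: 0.002
gripper_force: 0.6
```

Emit:
{"api": "carry_out", "payload": {
  "increments": [
    [[0.01, 0, 0.005, 0, 0, 0, -1], [0.01, 0, 0.006, 0, 0, 0, -1], [0.01, 0, 0.006, 0, 0, 0, -1], [0.008, 0, 0.006, 0, 0, 0, -1], [0.006, 0, 0.006, 0, 0, 0, -1]]
  ]
}}

```text
time_s: 38.25
ee_pos: [610.3, 73.9, 174.1]
tool_rot: [3.14, -0.0, 1.461]
ft_force: [0.0, 0.2, 1.1]
opening: 0.001
gripper_force: 0.5
```

Emit:
{"api": "carry_out", "payload": {
  "increments": [
    [[0.006, 0, 0.006, 0, 0, 0, -1], [0.004, 0, 0.006, 0, 0, 0, -1], [0.004, 0, 0.006, 0, 0, 0, -1], [0.003, 0, 0.006, 0, 0, 0, -1], [0.002, 0, 0.006, 0, 0, 0, -1]]
  ]
}}

```text
time_s: 38.75
ee_pos: [612.4, 91.6, 144.2]
tool_rot: [3.14, -0.0, 1.46]
ft_force: [0.2, -0.1, 0.6]
opening: -0.003
gripper_force: 0.3
```

Emit:
{"api": "carry_out", "payload": {
  "increments": [
    [[0.003, 0, 0.004, 0, 0, 0, -1], [0.003, 0, 0.004, 0, 0, 0, -1], [0.003, 0, 0.003, 0, 0, 0, -1], [0.002, 0, 0.003, 0, 0, 0, -1], [0, 0, 0.003, 0, 0, 0, -1]]
  ]
}}

```text
time_s: 39.25
ee_pos: [613.9, 102.9, 129.2]
tool_rot: [3.14, -0.001, 1.46]
ft_force: [-5.5, 1.2, 14.2]
opening: -0.003
gripper_force: 6.7
```

Emit:
{"api": "carry_out", "payload": {
  "increments": [
    [[0, 0, 0.002, 0, 0, 0, -1], [0, 0, 0.002, 0, 0, 0, -1], [0, 0, 0.002, 0, 0, 0, -1], [0, 0, 0, 0, 0, 0, -1], [0, 0, 0, 0, 0, 0, -1]]
  ]
}}

```text
time_s: 39.75
ee_pos: [614.2, 104.1, 123.0]
tool_rot: [3.139, -0.003, 1.461]
ft_force: [-2.5, 2.3, 6.6]
opening: -0.0
gripper_force: 3.2
```

Emit:
{"api": "carry_out", "payload": {
  "increments": [
    [[0, 0, 0.002, 0, 0, 0, -1], [0, 0, 0.001, 0, 0, 0, -1], [0, 0, 0.001, 0, 0, 0, -1], [0, 0, 0, 0, 0, 0, -1], [0, 0, 0, 0, 0, 0, -1]]
  ]
}}

```text
time_s: 40.25
ee_pos: [614.4, 104.1, 122.7]
tool_rot: [3.139, -0.005, 1.461]
ft_force: [-10.3, 1.8, 26.2]
opening: -0.001
gripper_force: 13.4
```

Emit:
{"api": "carry_out", "payload": {
  "increments": [
    [[0, 0, -0.03, 0, 0, 0, 0], [0, 0, -0.05, 0, 0, 0, 0], [0, 0, -0.03, 0, 0, 0, 0], [0, 0, 0, 0, 0, 0, 0], [0, 0, 0, 0, 0, 0, 0]]
  ]
}}

```text
time_s: 40.75
ee_pos: [613.8, 102.2, 228.2]
tool_rot: [3.138, -0.001, 1.46]
ft_force: [-0.4, -0.1, -0.7]
opening: 0.499
gripper_force: 0.0
```

```bash
python3 -c "
from h import *
go(432,-193,220,1.571)
s=snap('side','s3')
w=snap('wrist','w10')
P=W('w9'); print('sock w9',P(342,122,92),P(341,121.5,100)); P=W('w3'); print('w3',P(75,118,92),P(69,118,100))"
```

```text
at [613.8 102.2 228.2] [ 3.138e+00 -1.000e-03  1.460e+00] F [-0.4 -0.1 -0.7] op 0.5 gf 0.0 t 40.8
 turn [ 0.0032 -0.0004 -0.1113] shift after turn [-0.2952 -0.1818  0.0082] before [-0.3136 -0.148   0.0075]
sock w9 [578.8 185.6] [577.4 185.5]
w3 [578.2 186.2] [578.5 185.7]
```

Emit:
{"api": "carry_out", "payload": {
  "increments": [
    [[0, 0, 0, 0, 0, -0.111, 0], [-0.037, -0.0227, 0, 0, 0, 0, 0], [-0.037, -0.0227, 0, 0, 0, 0, 0], [-0.037, -0.0227, 0, 0, 0, 0, 0], [-0.037, -0.0227, 0, 0, 0, 0, 0]]
  ]
}}

```text
time_s: 41.35
ee_pos: [520.8, -46.9, 225.8]
tool_rot: [-3.141, 0.001, 1.571]
ft_force: [0.5, -1.1, 0.2]
opening: 0.499
gripper_force: 0.0
```

Emit:
{"api": "carry_out", "payload": {
  "increments": [
    [[-0.037, -0.0227, 0, 0, 0, 0, 0], [-0.037, -0.0227, 0, 0, 0, 0, 0], [-0.037, -0.0227, 0, 0, 0, 0, 0], [-0.037, -0.0227, 0, 0, 0, 0, 0], [0, 0, 0, 0, 0, 0, 0]]
  ]
}}

```text
time_s: 41.85
ee_pos: [427.9, -199.1, 226.4]
tool_rot: [-3.141, 0.0, 1.561]
ft_force: [0.4, -0.5, 0.9]
opening: 0.498
gripper_force: 0.0
```

Emit:
{"api": "carry_out", "payload": {
  "increments": [
    [[0, 0, 0, 0, 0, 0, 0], [0, 0, 0, 0, 0, 0, 0], [0, 0, 0, 0, 0, 0, 0], [0, 0, 0, 0, 0, 0, 0], [0, 0, 0, 0, 0, 0, 0]]
  ]
}}

```text
time_s: 42.35
ee_pos: [432.2, -193.0, 227.3]
tool_rot: [3.14, 0.001, 1.572]
ft_force: [0.8, -0.1, -0.3]
opening: 0.499
gripper_force: 0.0
```

```bash
cat > red.py <<'E'
from h import *
import sys
fn=sys.argv[1]; w=snap('wrist',fn); go(432,-193,90,1.571)
h=cv2.cvtColor(w['color'],cv2.COLOR_RGB2HSV); m=((h[...,0]<6)|(h[...,0]>174))&(h[...,1]>150)&(h[...,2]>70)
n,l,st,c=cv2.connectedComponentsWithStats(m.astype(np.uint8)); i=1+np.argmax(st[1:,4]); 
r=cv2.minAreaRect(np.argwhere(l==i)[:,::-1].astype(np.float32)); bp=cv2.boxPoints(r); print(st[i],bp.round(1))
print([onz(w,p,103,True)[:2].round(1) for p in bp])
E
python3 red.py w11
```

```text
at [ 432.2 -193.2  227.4] [3.140e+00 1.000e-03 1.572e+00] F [ 0.1  0.4 -0.3] op 0.5 gf 0.0 t 42.4
 turn [0.0017 0.0006 0.0009] shift after turn [ 0.0002 -0.0002  0.1374] before [ 0.0003 -0.0004  0.1374]
[246 150  17  79 849] [[245.6 227.8]
 [247.  149.8]
 [262.4 150.1]
 [260.9 228.1]]
[array([ 426.8, -225.8]), array([ 428.5, -153.6]), array([ 441.5, -153.9]), array([ 440.9, -226.1])]
```

Emit:
{"api": "carry_out", "payload": {
  "increments": [
    [[0.002, 0, 0.03, 0, 0, -0.01, 0], [0, 0, 0.03, 0, 0, 0, 0], [0, 0, 0.03, 0, 0, 0, 0], [0, 0, 0.03, 0, 0, 0, 0], [0, 0, 0.014, 0, 0, 0, 0]]
  ]
}}

```text
time_s: 42.9
ee_pos: [430.8, -191.0, 91.1]
tool_rot: [-3.14, 0.0, 1.581]
ft_force: [-1.0, -0.6, -0.7]
opening: 0.501
gripper_force: 0.0
```

Emit:
{"api": "carry_out", "payload": {
  "increments": [
    [[0, 0, 0, 0, 0, 0, 0], [0, 0, 0, 0, 0, 0, -1], [0, 0, 0, 0, 0, 0, -1], [0, 0, 0, 0, 0, 0, -1], [0, 0, 0, 0, 0, 0, -1]]
  ],
  "squeeze": 70
}}

```text
time_s: 43.4
ee_pos: [433.4, -191.9, 94.7]
tool_rot: [3.137, 0.0, 1.581]
ft_force: [-0.6, 0.1, 5.6]
opening: 0.149
gripper_force: 69.1
```

Emit:
{"api": "carry_out", "payload": {
  "increments": [
    [[0, 0, 0, 0, 0, 0, -1], [0, 0, 0, 0, 0, 0, -1], [0, 0, 0, 0, 0, 0, -1], [0, 0, 0, 0, 0, 0, -1], [0, 0, 0, 0, 0, 0, -1]]
  ]
}}

```text
time_s: 43.9
ee_pos: [433.4, -191.9, 94.7]
tool_rot: [3.137, 0.0, 1.581]
ft_force: [-0.2, 0.2, 7.1]
opening: 0.149
gripper_force: 69.2
```

```bash
python3 -c "
from h import *
P=W('w9'); print(P(285,30,10),P(485,28,10),P(362,14,120),P(430,14,120))
t=load('top0'); print([onz(t,(u/1.5,v/1.5),z)[:2].round() for u,v,z in((212,172,10),(212,265,10),(190,218,150),(190,218,250))])
s=load('side0'); print([onz(s,(u/1.5,v/1.5),z)[:2].round() for u,v,z in((490,485,250),(490,485,150),(440,520,250))])
"
```

```text
[543.9 286.4] [740.  281.7] [599.3 262.5] [649.1 261.5]
[array([734., 274.]), array([539., 270.]), array([600., 269.]), array([573., 235.])]
[array([605., 305.]), array([577., 287.]), array([678., 306.])]
```

Emit:
{"api": "carry_out", "payload": {
  "increments": [
    [[0, 0, -0.02, 0, 0, 0, -1], [0, 0, -0.04, 0, 0, 0, -1], [0, 0, -0.04, 0, 0, 0, -1], [0, 0, -0.04, 0, 0, 0, -1], [0, 0, 0, 0, 0, 0, -1]]
  ]
}}

```text
time_s: 44.4
ee_pos: [434.8, -192.7, 238.6]
tool_rot: [3.129, -0.0, 1.581]
ft_force: [0.1, 0.5, -1.3]
opening: 0.145
gripper_force: 68.7
```

```bash
python3 - <<'E'
from h import *
s=load('side0')['color'][260:384,240:400,::-1]; t=load('top0')['color'][70:190,0:190,::-1]
a=cv2.resize(s,None,fx=2.4,fy=2.4,interpolation=cv2.INTER_CUBIC); b=cv2.resize(t,None,fx=2.1,fy=2.1,interpolation=cv2.INTER_CUBIC)
o=np.zeros((300,790,3),np.uint8); o[:a.shape[0],:a.shape[1]]=a; o[:b.shape[0],390:390+b.shape[1]]=b; cv2.imwrite('pics/c5.png',o)
E
```

```text
(no output)
```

View pics/c5.png

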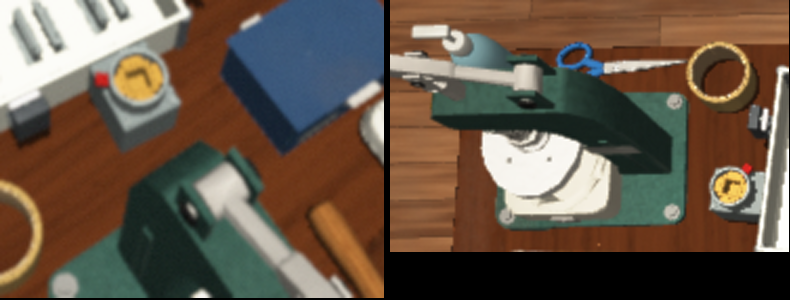

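```bash
python3 -c "
from h import *
go(575,186.5,225,1.34)
t=load('top0'); print(onz(t,(133,148),15),onz(t,(133,132),15))"
```

```text
at [ 434.8 -192.7  238.6] [ 3.129 -0.     1.581] F [ 0.1  0.5 -1.3] op 0.15 gf 68.7 t 44.4
 turn [ 0.0121 -0.0015  0.2409] shift after turn [0.4012 0.0497 0.0136] before [0.3778 0.1438 0.0154]
[627.52290381 295.85953905  15.        ] [677.77963959 297.16989204  15.        ]
```

Emit:
{"api": "carry_out", "payload": {
  "increments": [
    [[0, 0, 0, 0, 0, 0.12, -1], [0, 0, 0, 0, 0, 0.12, -1], [0.04, 0.005, 0, 0, 0, 0, -1], [0.04, 0.005, 0, 0, 0, 0, -1], [0.04, 0.005, 0, 0, 0, 0, -1]]
  ]
}}

```text
time_s: 44.9
ee_pos: [473.6, -77.0, 232.8]
tool_rot: [3.14, -0.001, 1.34]
ft_force: [0.2, -0.1, -1.4]
opening: 0.149
gripper_force: 68.6
```

Emit:
{"api": "carry_out", "payload": {
  "increments": [
    [[0.04, 0.005, 0, 0, 0, 0, -1], [0.04, 0.005, 0, 0, 0, 0, -1], [0.04, 0.005, 0, 0, 0, 0, -1], [0.04, 0.005, 0, 0, 0, 0, -1], [0.04, 0.005, 0, 0, 0, 0, -1]]
  ]
}}

```text
time_s: 45.4
ee_pos: [543.6, 112.3, 232.5]
tool_rot: [3.141, 0.0, 1.341]
ft_force: [-0.1, -0.3, -0.8]
opening: 0.152
gripper_force: 68.6
```

Emit:
{"api": "carry_out", "payload": {
  "increments": [
    [[0.04, 0.005, 0, 0, 0, 0, -1], [0.03, 0.004, 0, 0, 0, 0, -1], [0.01, 0.001, 0, 0, 0, 0, -1], [0, 0, 0, 0, 0, 0, -1], [0, 0, 0, 0, 0, 0, -1]]
  ]
}}

```text
time_s: 45.9
ee_pos: [571.5, 184.5, 233.1]
tool_rot: [3.14, 0.002, 1.339]
ft_force: [-0.4, -0.9, -0.8]
opening: 0.146
gripper_force: 68.6
```

Emit:
{"api": "carry_out", "payload": {
  "increments": [
    [[0, 0, 0, 0, 0, 0, -1], [0, 0, 0, 0, 0, 0, -1], [0, 0, 0, 0, 0, 0, -1], [0, 0, 0, 0, 0, 0, -1], [0, 0, 0, 0, 0, 0, -1]]
  ]
}}

```text
time_s: 46.4
ee_pos: [571.8, 186.3, 233.8]
tool_rot: [3.139, -0.001, 1.341]
ft_force: [-0.4, 0.1, -1.2]
opening: 0.146
gripper_force: 68.6
```

```bash
python3 -c "
from h import *
go(575,186.5,225,1.34)
snap('wrist','w12',(195,85,315,215),4.5)"
```

```text
at [571.8 186.3 233.8] [ 3.139e+00 -1.000e-03  1.341e+00] F [-0.4  0.1 -1.2] op 0.15 gf 68.6 t 46.4
 turn [ 0.0021 -0.0005  0.0006] shift after turn [0.001  0.0031 0.0088] before [0.001  0.0031 0.0088]
```

View pics/w12.png

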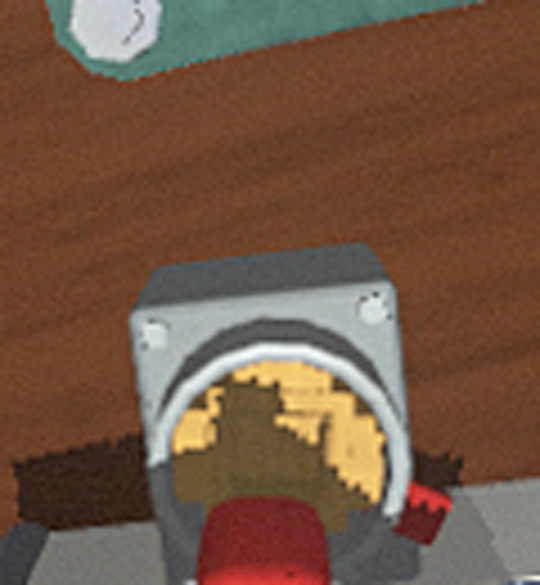

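```bash
python3 - <<'E'
from h import *
d=load('w12'); X=onz(d,(257.7,189.7),100,True); print(X)
a=np.linspace(0,2*np.pi,13)
# fit ring outer circle z=100 r=27 to outline points
pts=np.array([(155,470),(412,470),(178,398),(285,343),(390,398),(220,360),(345,358)])/4.5+[195,85]
W=np.array([onz(d,p,100,True)[:2] for p in pts]); 
from scipy.optimize import least_squares
print(least_squares(lambda c:np.hypot(*(W-c[:2]).T)-27,[575,186]).x, least_squares(lambda c:np.hypot(*(W-c[:2]).T)-c[2],[575,186,27]).x)
# top and side views, yellow/ring via hand: verify with known slot: wrist vs robot
for n,fn in(('top','top0'),('side','side0')):
    q=load(fn); h=cv2.cvtColor(q['color'],cv2.COLOR_RGB2HSV); p=proj(q,[574,187,92]); Y,Xx=np.mgrid[:384,:512]
    m=(h[...,0]>12)&(h[...,0]<28)&(h[...,1]>110)&(h[...,2]>170)&(np.hypot(Xx-p[0],Y-p[1])<14)
    y,x=np.nonzero(m); c=cv2.minEnclosingCircle(np.c_[x,y].astype(np.float32)); print(n,c,onz(q,c[0],94),m.sum())
    for X0 in((684.2,65.2),(609.9,74),(535.3,81.8)): pass
E
```

```text
[577.63278036 186.40463572 100.        ]
[577.76731156 185.51314125] [578.02067818 186.59974696  26.09870815]
top ((161.72093200683594, 158.76744079589844), 7.818795204162598) [574.08718027 188.95547023  94.        ] 145
side ((297.5, 292.0), 9.708344459533691) [572.47164481 186.96917197  94.        ] 237
```

```bash
python3 - <<'E'
from h import *
d=load('w12'); s=telemetry.get_state(); R=Ro.from_euler('xyz',s['tool_rot']).as_matrix()
for uv,z in(((265,497),242),((265,530),242),((265,585),242),((265,497),216)):
    X=onz(d,(195+uv[0]/4.5,85+uv[1]/4.5),z,True); print(uv,z,R.T@(X-s['ee_pos']))
X=np.array([577.8,186,100]); print('sock',R.T@(X-s['ee_pos']))
E
```

```text
(265, 497) 242 [42.05230618  1.44371618 -8.2123565 ]
(265, 530) 242 [38.81819067  1.44685219 -8.21377072]
(265, 585) 242 [33.29918282  1.4525533  -8.21618338]
(265, 497) 216 [33.59358599  1.53966588 17.78418124]
sock [  1.00852871   5.69606694 133.77863007]
```

Emit:
{"api": "carry_out", "payload": {
  "increments": [
    [[0.0015, 0.0022, 0.012, 0, 0, 0, -1], [0, 0, 0.012, 0, 0, 0, -1], [0, 0, 0.012, 0, 0, 0, -1], [0, 0, 0.012, 0, 0, 0, -1], [0, 0, 0, 0, 0, 0, -1]]
  ]
}}

```text
time_s: 46.95
ee_pos: [572.8, 186.9, 182.9]
tool_rot: [-3.14, 0.003, 1.341]
ft_force: [-0.4, -0.3, -1.1]
opening: 0.152
gripper_force: 68.6
```

Emit:
{"api": "carry_out", "payload": {
  "increments": [
    [[0, 0, 0.003, 0, 0, 0, -1], [0, 0, 0.003, 0, 0, 0, -1], [0, 0, 0.003, 0, 0, 0, -1], [0, 0, 0.002, 0, 0, 0, -1], [0, 0, 0, 0, 0, 0, -1]]
  ]
}}

```text
time_s: 47.45
ee_pos: [574.3, 187.4, 174.6]
tool_rot: [3.14, -0.0, 1.341]
ft_force: [0.9, 0.1, -2.3]
opening: 0.151
gripper_force: 68.6
```

Emit:
{"api": "carry_out", "payload": {
  "increments": [
    [[0, 0, 0.002, 0, 0, 0, -1], [0, 0, 0.002, 0, 0, 0, -1], [0, 0, 0, 0, 0, 0, -1], [0, 0, 0, 0, 0, 0, -1], [0, 0, 0, 0, 0, 0, -1]]
  ]
}}

```text
time_s: 47.95
ee_pos: [574.4, 187.4, 170.8]
tool_rot: [3.139, -0.0, 1.341]
ft_force: [-0.5, 0.1, -1.2]
opening: 0.151
gripper_force: 68.6
```

Emit:
{"api": "carry_out", "payload": {
  "increments": [
    [[0, 0, 0.002, 0, 0, 0, -1], [0, 0, 0.002, 0, 0, 0, -1], [0, 0, 0.002, 0, 0, 0, -1], [0, 0, 0, 0, 0, 0, -1], [0, 0, 0, 0, 0, 0, -1]]
  ]
}}

```text
time_s: 48.45
ee_pos: [574.3, 187.3, 164.6]
tool_rot: [3.14, -0.0, 1.341]
ft_force: [-0.0, 0.1, -1.5]
opening: 0.147
gripper_force: 68.6
```

Emit:
{"api": "carry_out", "payload": {
  "increments": [
    [[0, 0, 0.002, 0, 0, 0, -1], [0, 0, 0.002, 0, 0, 0, -1], [0, 0, 0.001, 0, 0, 0, -1], [0, 0, 0, 0, 0, 0, -1], [0, 0, 0, 0, 0, 0, -1]]
  ]
}}

```text
time_s: 48.95
ee_pos: [574.4, 187.3, 159.7]
tool_rot: [3.14, -0.0, 1.341]
ft_force: [-0.4, -0.7, -1.7]
opening: 0.149
gripper_force: 68.6
```

Emit:
{"api": "carry_out", "payload": {
  "increments": [
    [[0, 0, 0, 0, 0, 0.1, -1], [0, 0, 0, 0, 0, 0.1, -1], [0, 0, 0, 0, 0, 0.1, -1], [0, 0, 0, 0, 0, 0.1, -1], [0, 0, 0, 0, 0, 0.1, -1]]
  ],
  "squeeze": 90
}}

```text
time_s: 49.45
ee_pos: [575.5, 187.1, 160.1]
tool_rot: [3.138, -0.003, 0.837]
ft_force: [2.4, -0.6, -2.2]
opening: 0.142
gripper_force: 91.7
```

```bash
python3 -c "
from h import *
s=telemetry.get_state(); print(s['moment'],s['joints'])"
```

```text
[-0.09111232 -0.62825528  0.13301598] [-0.88689827  0.31904552  0.63610746  1.70328512 -0.2010192   1.18134964
 -0.93295027]
```

Emit:
{"api": "carry_out", "payload": {
  "increments": [
    [[0, 0, 0, 0, 0, 0.1, -1], [0, 0, 0, 0, 0, 0.1, -1], [0, 0, 0, 0, 0, 0.1, -1], [0, 0, 0, 0, 0, 0.1, -1], [0, 0, 0, 0, 0, 0.1, -1]]
  ]
}}

```text
time_s: 49.95
ee_pos: [575.6, 186.9, 160.1]
tool_rot: [3.139, -0.004, 0.337]
ft_force: [2.8, -1.0, -2.3]
opening: 0.147
gripper_force: 91.7
```

Emit:
{"api": "carry_out", "payload": {
  "increments": [
    [[0, 0, 0, 0, 0, 0.08, -1], [0, 0, 0, 0, 0, 0.08, -1], [0, 0, 0, 0, 0, 0.04, -1], [0, 0, 0, 0, 0, 0, -1], [0, 0, 0, 0, 0, 0, -1]]
  ]
}}

```text
time_s: 50.45
ee_pos: [575.6, 186.8, 160.1]
tool_rot: [3.14, -0.005, 0.141]
ft_force: [4.8, -1.9, -2.5]
opening: 0.143
gripper_force: 91.7
```

```bash
python3 -c "
from h import *
s=telemetry.get_state(); print(s['moment'],s['tool_rot'],s['ft_force'])"
```

```text
[-0.4612314  -1.03176312  0.07808503] [ 3.14012737 -0.00452044  0.14143239] [ 4.7960199  -1.93249807 -2.45710076]
```

Continue until the moment shows the stop.

Emit:
{"api": "carry_out", "payload": {
  "increments": [
    [[0, 0, 0, 0, 0, 0.04, -1], [0, 0, 0, 0, 0, 0.04, -1], [0, 0, 0, 0, 0, 0.04, -1], [0, 0, 0, 0, 0, 0, -1], [0, 0, 0, 0, 0, 0, -1]]
  ]
}}

```text
time_s: 50.95
ee_pos: [575.4, 186.7, 160.1]
tool_rot: [3.141, -0.004, 0.022]
ft_force: [6.0, -2.3, -1.5]
opening: 0.148
gripper_force: 91.7
```

```bash
python3 -c "
from h import *
s=telemetry.get_state(); print(s['moment'],s['tool_rot'],s['ft_force'])"
```

```text
[-0.64003491 -1.3443835   0.0278987 ] [ 3.14070988 -0.00428773  0.0217008 ] [ 5.95504695 -2.33030425 -1.52532683]
```

Emit:
{"api": "carry_out", "payload": {
  "increments": [
    [[0, 0, 0, 0, 0, 0.04, -1], [0, 0, 0, 0, 0, 0.04, -1], [0, 0, 0, 0, 0, 0, -1], [0, 0, 0, 0, 0, 0, -1], [0, 0, 0, 0, 0, 0, -1]]
  ]
}}

```text
time_s: 51.45
ee_pos: [575.5, 186.7, 160.1]
tool_rot: [3.141, -0.005, -0.057]
ft_force: [5.8, -3.2, -1.2]
opening: 0.143
gripper_force: 91.8
```

```bash
python3 -c "
from h import *
s=telemetry.get_state(); print(s['moment'],s['tool_rot'],s['ft_force'])"
```

```text
[-0.65513102 -1.37866861  0.3756135 ] [ 3.14083365 -0.00454467 -0.05743448] [ 5.82940405 -3.21611327 -1.24986313]
```

Emit:
{"api": "carry_out", "payload": {
  "increments": [
    [[0, 0, 0, 0, 0, 0.04, -1], [0, 0, 0, 0, 0, 0.04, -1], [0, 0, 0, 0, 0, 0, -1], [0, 0, 0, 0, 0, 0, -1], [0, 0, 0, 0, 0, 0, -1]]
  ]
}}

```text
time_s: 51.95
ee_pos: [575.4, 186.7, 160.1]
tool_rot: [3.141, -0.005, -0.137]
ft_force: [4.8, -3.0, -1.6]
opening: 0.143
gripper_force: 91.9
```

```bash
python3 -c "
from h import *
s=telemetry.get_state(); print(s['moment'],s['tool_rot'],s['ft_force'],s['joints'][6])
w=snap('wrist','w13'); h=cv2.cvtColor(w['color'],cv2.COLOR_RGB2HSV)
m=(((h[...,0]<6)|(h[...,0]>174))&(h[...,1]>150)&(h[...,2]>60)).astype(np.uint8); n,l,st,c=cv2.connectedComponentsWithStats(m)
for i in range(1,n):
  if st[i,4]>15: print(st[i],c[i], onz(w,c[i],98,True)[:2])"
```

```text
[-0.72290271 -1.37633001  0.56747781] [ 3.14096768 -0.00456076 -0.13674143] [ 4.83357505 -3.027006   -1.56963856] -1.8507233551100895
[ 238  196   31  134 3590] [252.86518106 260.51615599] [546.13990055 191.26179916]
[291 206  16  17 187] [299.17647059 214.34759358] [577.58551736 154.90744741]
```

Emit:
{"api": "carry_out", "payload": {
  "increments": [
    [[0, 0, 0, 0, 0, 0.05, -1], [0, 0, 0, 0, 0, 0.05, -1], [0, 0, 0, 0, 0, 0.05, -1], [0, 0, 0, 0, 0, 0, -1], [0, 0, 0, 0, 0, 0, -1]]
  ],
  "squeeze": 110
}}

```text
time_s: 52.5
ee_pos: [575.5, 186.7, 160.1]
tool_rot: [3.141, -0.005, -0.286]
ft_force: [4.7, -1.9, -1.1]
opening: 0.141
gripper_force: 109.0
```

```bash
python3 -c "
from h import *
s=telemetry.get_state(); print(s['moment'],s['tool_rot'],s['ft_force'],s['joints'][6])
w=snap('wrist','w14')
for f in('w13','w14'):
  w=load(f);h=cv2.cvtColor(w['color'],cv2.COLOR_RGB2HSV)
  m=(((h[...,0]<6)|(h[...,0]>174))&(h[...,1]>150)&(h[...,2]>60)).astype(np.uint8); n,l,st,c=cv2.connectedComponentsWithStats(m)
  for i in range(1,n):
    if st[i,4]>15: print(st[i],c[i], onz(w,c[i],98,True)[:2], cv2.minAreaRect(np.argwhere(l==i)[:,::-1].astype(np.float32)))
for f in('s3',):pass
save(load('w14')['color'][:,:,::-1],'c6',(200,150,340,290),4)"
```

```text
[-0.81309739 -1.42253733  0.90248975] [ 3.14128766 -0.00497682 -0.28561462] [ 4.74617517 -1.88066658 -1.06066809] -1.989632832098645
[ 238  196   31  134 3590] [252.86518106 260.51615599] [546.13990055 191.26179916] ((253.0, 262.5), (133.0, 30.0), 90.0)
[291 206  16  17 187] [299.17647059 214.34759358] [577.58551736 154.90744741] ((299.0931701660156, 214.1172637939453), (15.529504776000977, 14.948187828063965), 85.2363510131836)
[ 237  196   32  134 3565] [252.78176718 260.085554  ] [547.5542649  195.67691028] ((253.2850341796875, 262.4775390625), (133.37411499023438, 30.13056182861328), 88.36341857910156)
[289 199  18  18 206] [298.30582524 207.95631068] [577.61175464 154.59521067] ((298.0259704589844, 207.91905212402344), (15.813948631286621, 16.346149444580078), 81.25383758544922)
```

View pics/c6.png

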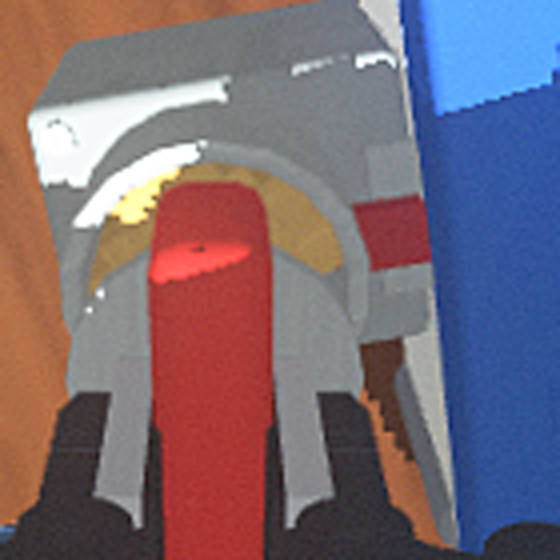

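Emit:
{"api": "carry_out", "payload": {
  "increments": [
    [[0, 0, 0, 0, 0, -0.1, -1], [0, 0, 0, 0, 0, -0.1, -1], [0, 0, 0, 0, 0, -0.1, -1], [0, 0, 0, 0, 0, -0.1, -1], [0, 0, 0, 0, 0, 0, -1]]
  ],
  "squeeze": 80
}}

```text
time_s: 53.05
ee_pos: [575.5, 186.8, 160.1]
tool_rot: [3.141, -0.005, 0.114]
ft_force: [5.8, -2.3, -2.8]
opening: 0.137
gripper_force: 108.5
```

```bash
python3 -c "
from h import *
s=telemetry.get_state(); print(s['moment'],s['tool_rot'],s['ft_force'],s['joints'][6])"
```

```text
[-0.57727329 -1.44924375  0.05999222] [ 3.14072034 -0.0045584   0.11373246] [ 5.82802753 -2.25308819 -2.84029506] -1.6162727151691645
```

Emit:
{"api": "carry_out", "payload": {
  "increments": [
    [[0.001, 0.0005, 0, 0, 0, 0, -1], [0, 0, -0.004, 0, 0, 0, -1], [0, 0, -0.004, 0, 0, 0, -1], [0, 0, -0.004, 0, 0, 0, -1], [0, 0, -0.004, 0, 0, 0, -1]]
  ]
}}

```text
time_s: 53.55
ee_pos: [571.7, 186.4, 169.1]
tool_rot: [3.137, 0.007, 0.112]
ft_force: [2.9, -1.1, -12.0]
opening: 0.141
gripper_force: 104.0
```

Emit:
{"api": "carry_out", "payload": {
  "increments": [
    [[0, 0, -0.01, 0, 0, 0, -1], [0, 0, -0.02, 0, 0, 0, -1], [0, 0, -0.03, 0, 0, 0, -1], [0, 0, -0.02, 0, 0, 0, -1], [0, 0, 0, 0, 0, 0, -1]]
  ]
}}

```text
time_s: 54.05
ee_pos: [576.4, 188.1, 260.4]
tool_rot: [-3.138, -0.007, 0.112]
ft_force: [0.1, 0.0, -2.1]
opening: 0.14
gripper_force: 105.9
```

```bash
python3 -c "
from h import *
w=snap('wrist','w15');h=cv2.cvtColor(w['color'],cv2.COLOR_RGB2HSV)
m=(((h[...,0]<6)|(h[...,0]>174))&(h[...,1]>150)&(h[...,2]>60)).astype(np.uint8); n,l,st,c=cv2.connectedComponentsWithStats(m)
for i in range(1,n):
    if st[i,4]>15: print(st[i],c[i], onz(w,c[i],98,True)[:2], cv2.minAreaRect(np.argwhere(l==i)[:,::-1].astype(np.float32)))
go(432.9,-192,240,1.581)"
```

```text
[282 176  10  11  81] [286.72839506 180.9382716 ] [583.88583947 155.5804005 ] ((286.5, 181.0), (10.0, 9.0), 90.0)
[ 238  194   31  133 3543] [252.8724245  257.29918148] [493.32132493 179.73771559] ((253.0, 260.0), (29.999996185302734, 131.99996948242188), 0.0)
[ 44 304  10  17  80] [ 49.0625 312.25  ] [339.56846581 481.63136767] ((49.05000686645508, 311.6499938964844), (17.708751678466797, 4.743415355682373), 71.56504821777344)
[ 64 326   7   5  20] [ 66.9 328. ] [315.55444238 452.86854604] ((66.99999237060547, 328.0000305175781), (5.656853675842285, 2.8284268379211426), 45.0)
at [575.5 187.9 258.2] [-3.139 -0.004  0.112] F [-0.6 -0.2 -1.4] op 0.14 gf 105.9 t 54.1
 turn [ 1.1000e-03 -5.4000e-03 -1.4691e+00] shift after turn [-0.3784 -0.1465  0.0182] before [-0.1842  0.3616  0.0164]
```

Emit:
{"api": "carry_out", "payload": {
  "increments": [
    [[0, 0.011, 0, 0, 0, -0.147, -1], [0, 0.011, 0, 0, 0, -0.147, -1], [0, 0.011, 0, 0, 0, -0.147, -1], [0, 0.011, 0, 0, 0, -0.147, -1], [0, 0.011, 0, 0, 0, -0.147, -1]]
  ]
}}

```text
time_s: 54.6
ee_pos: [595.3, 137.6, 254.8]
tool_rot: [-3.141, 0.0, 0.853]
ft_force: [0.0, -1.0, -1.3]
opening: 0.141
gripper_force: 105.9
```

Emit:
{"api": "carry_out", "payload": {
  "increments": [
    [[0, 0, 0, 0, 0, -0.147, -1], [0, 0, 0, 0, 0, -0.147, -1], [0, 0, 0, 0, 0, -0.147, -1], [0, 0, 0, 0, 0, -0.147, -1], [0, 0, 0, 0, 0, -0.147, -1]]
  ]
}}

```text
time_s: 55.1
ee_pos: [595.2, 138.0, 254.6]
tool_rot: [-3.14, -0.0, 1.588]
ft_force: [-0.1, 1.2, -1.3]
opening: 0.141
gripper_force: 105.9
```

Emit:
{"api": "carry_out", "payload": {
  "increments": [
    [[-0.04, 0, -0.01, 0, 0, 0, -1], [-0.04, 0, -0.01, 0, 0, 0, -1], [-0.04, 0, 0, 0, 0, 0, -1], [0, 0, 0, 0, 0, 0, -1], [0, 0, 0, 0, 0, 0, -1]]
  ]
}}

```text
time_s: 55.6
ee_pos: [596.7, 16.6, 275.1]
tool_rot: [-3.142, -0.001, 1.578]
ft_force: [0.5, 0.8, -1.3]
opening: 0.143
gripper_force: 105.9
```

```bash
cat > cam.py <<'E'
from h import *
import sys
for f in sys.argv[1:]:
    w=load(f);h=cv2.cvtColor(w['color'],cv2.COLOR_RGB2HSV)
    m=(((h[...,0]<6)|(h[...,0]>174))&(h[...,1]>130)&(h[...,2]>60)).astype(np.uint8); n,l,st,c=cv2.connectedComponentsWithStats(m)
    y=((h[...,0]>12)&(h[...,0]<28)&(h[...,1]>120)&(h[...,2]>150)).astype(np.uint8)
    P=proj(w,[577.5,186,92],True); Y,X=np.mgrid[:384,:512]; y=y&(np.hypot(X-P[0],Y-P[1])<22)
    yy,xx=np.nonzero(y); C,r=cv2.minEnclosingCircle(np.c_[xx,yy].astype(np.float32))
    S=onz(w,C,93,True)[:2]
    for i in range(1,n):
        if 15<st[i,4]<600 and np.hypot(*(c[i]-P))<60:
            for z in(90,97):
                v=onz(w,c[i],z,True)[:2]-S; print(f,st[i],z,S.round(1),v.round(1),np.degrees(np.arctan2(v[1],v[0])).round(1),r)
E
python3 -c "
from h import *
go(432.9,-192,240,1.581); snap('wrist','w16'); snap('top','t4'); snap('side','s4')"; python3 cam.py w1 w9 w3 w16
```

```text
at [596.7  16.6 275.1] [-3.142e+00 -1.000e-03  1.578e+00] F [ 0.5  0.8 -1.3] op 0.14 gf 105.9 t 55.6
 turn [-0.     -0.0009 -0.0028] shift after turn [-0.2069 -0.1659  0.0351] before [-0.2074 -0.1654  0.0349]
w1 [242  90  12  12  81] 90 [576.7 186.3] [ 26.5 -19.1] -35.8 17.182939529418945
w1 [242  90  12  12  81] 97 [576.7 186.3] [ 26.6 -19.3] -36.0 17.182939529418945
w9 [296  87  13  12  90] 90 [576.9 187.1] [ 26.1 -20.3] -37.8 19.137792587280273
w9 [296  87  13  12  90] 97 [576.9 187.1] [ 25.  -20.4] -39.2 19.137792587280273
w3 [131  83  19  18 198] 90 [577.8 185.9] [ 26.4 -18.9] -35.6 21.96598243713379
w3 [131  83  19  18 198] 97 [577.8 185.9] [ 29.1 -19.5] -33.9 21.96598243713379
w16 [231  43  12  11 112] 90 [578.1 186.9] [  2.4 -32.5] -85.8 20.819990158081055
w16 [231  43  12  11 112] 97 [578.1 186.9] [  2.8 -33.8] -85.3 20.819990158081055
```

```bash
python3 - <<'E'
from h import *
go(574.2,187.3,240,1.95)
# hole orientation: rectify top-down patch at z=92 round socket from w1 and w16, find dark/edge direction by gradient histogram
for f,S in(('w1',(577.3,186.3)),('w16',(578.1,186.9)),('w3',(577.8,186))):
    w=load(f); n=80; g=np.zeros((n,n),np.float32)
    pts=np.array([[proj(w,[S[0]+(i-n/2)*.4,S[1]+(j-n/2)*.4,92],True) for j in range(n)] for i in range(n)],np.float32)
    p=cv2.remap(cv2.cvtColor(w['color'],cv2.COLOR_RGB2GRAY).astype(np.float32),pts[...,0],pts[...,1],cv2.INTER_CUBIC)
    p=cv2.GaussianBlur(p,(0,0),1.5); gx=np.gradient(p,axis=0); gy=np.gradient(p,axis=1)
    I,J=np.mgrid[:n,:n]-n/2+.5; m=np.maximum(abs(I),abs(J))<34; m&=np.hypot(I,J)<38
    z=(gx+1j*gy)[m]; a=np.angle(np.sum(z**4/np.maximum(abs(z),1e-6)**2))/4; print(f,'side dir mod 90deg (rad)',a, a+np.pi/2, abs(np.sum(z**4/np.maximum(abs(z),1e-6)**2))/np.sum(abs(z)**2))
E
```

```text
at [597.1  19.6 275. ] [ 3.141e+00 -1.000e-03  1.584e+00] F [-0.4 -0.2 -0.7] op 0.14 gf 105.9 t 55.8
 turn [ 0.0004 -0.0006 -0.3664] shift after turn [0.1642 0.0408 0.035 ] before [ 0.1679 -0.0208  0.0351]
w1 side dir mod 90deg (rad) -0.253737 1.3170594 0.4618873
w16 side dir mod 90deg (rad) 0.44937608 2.0201724 0.41142297
w3 side dir mod 90deg (rad) -0.248463 1.3223333 0.65387905
```

Emit:
{"api": "carry_out", "payload": {
  "increments": [
    [[0, 0, 0, 0, 0, -0.139, -1], [0, 0, 0, 0, 0, -0.139, -1], [0, 0, 0, 0, 0, -0.138, -1], [0.04, 0.012, 0, 0, 0, 0, -1], [0.04, 0.012, 0, 0, 0, 0, -1]]
  ]
}}

```text
time_s: 56.25
ee_pos: [586.1, 101.3, 275.5]
tool_rot: [3.14, 0.001, 1.995]
ft_force: [0.3, 0.6, -0.6]
opening: 0.14
gripper_force: 105.9
```

Emit:
{"api": "carry_out", "payload": {
  "increments": [
    [[0.04, 0.012, 0, 0, 0, 0, -1], [0.03, 0.009, 0.01, 0, 0, 0, -1], [0.012, 0.0038, 0.01, 0, 0, 0, -1], [0, 0, 0.015, 0, 0, 0, -1], [0, 0, 0, 0, 0, 0, -1]]
  ]
}}

```text
time_s: 56.75
ee_pos: [573.9, 183.4, 237.6]
tool_rot: [-3.138, 0.002, 1.996]
ft_force: [-0.5, -0.3, -1.5]
opening: 0.139
gripper_force: 105.9
```

Emit:
{"api": "carry_out", "payload": {
  "increments": [
    [[0, 0, 0, 0, 0, 0, -1], [0, 0, 0, 0, 0, 0, -1], [0, 0, 0, 0, 0, 0, -1], [0, 0, 0, 0, 0, 0, -1], [0, 0, 0, 0, 0, 0, -1]]
  ]
}}

```text
time_s: 57.25
ee_pos: [575.4, 185.0, 241.1]
tool_rot: [3.139, 0.001, 1.996]
ft_force: [-0.4, -0.4, -1.0]
opening: 0.142
gripper_force: 105.9
```

```bash
python3 -c "
from h import *
go(574.1,187.2,182,2.0)"
```

```text
at [575.4 185.  241.1] [3.139e+00 1.000e-03 1.996e+00] F [-0.4 -0.4 -1. ] op 0.14 gf 105.9 t 57.2
 turn [ 0.0024  0.0009 -0.0037] shift after turn [ 0.0026 -0.0003  0.0591] before [ 0.0026 -0.0004  0.0591]
```

Emit:
{"api": "carry_out", "payload": {
  "increments": [
    [[0.0026, 0, 0.014, 0, 0, 0, -1], [0, 0, 0.015, 0, 0, 0, -1], [0, 0, 0.015, 0, 0, 0, -1], [0, 0, 0.015, 0, 0, 0, -1], [0, 0, 0, 0, 0, 0, -1]]
  ]
}}

```text
time_s: 57.75
ee_pos: [572.3, 187.0, 178.1]
tool_rot: [-3.138, 0.001, 1.997]
ft_force: [-0.6, 0.1, -1.4]
opening: 0.141
gripper_force: 105.9
```

Emit:
{"api": "carry_out", "payload": {
  "increments": [
    [[0, 0, 0.003, 0, 0, 0, -1], [0, 0, 0.003, 0, 0, 0, -1], [0, 0, 0.003, 0, 0, 0, -1], [0, 0, 0.002, 0, 0, 0, -1], [0, 0, 0, 0, 0, 0, -1]]
  ]
}}

```text
time_s: 58.25
ee_pos: [575.4, 187.7, 174.5]
tool_rot: [3.136, 0.0, 1.997]
ft_force: [-3.9, -2.0, 14.0]
opening: 0.135
gripper_force: 108.2
```

Emit:
{"api": "carry_out", "payload": {
  "increments": [
    [[0, 0, 0.002, 0, 0, 0, -1], [0, 0, 0.002, 0, 0, 0, -1], [0, 0, 0.001, 0, 0, 0, -1], [0, 0, 0, 0, 0, 0, -1], [0, 0, 0, 0, 0, 0, -1]]
  ]
}}

```text
time_s: 58.75
ee_pos: [576.5, 187.8, 173.7]
tool_rot: [3.133, -0.001, 1.996]
ft_force: [-9.1, -3.6, 32.5]
opening: 0.139
gripper_force: 111.0
```

Emit:
{"api": "carry_out", "payload": {
  "increments": [
    [[0, 0, -0.004, 0, 0, 0, -1], [0, 0, -0.005, 0, 0, 0, -1], [0, 0, 0, 0, 0, 0, -1], [0, -0.0015, 0, 0, 0, 0, -1], [0, 0, 0, 0, 0, 0, -1]]
  ]
}}

```text
time_s: 59.25
ee_pos: [573.7, 187.3, 175.1]
tool_rot: [3.137, 0.001, 1.997]
ft_force: [1.9, 1.4, 2.2]
opening: 0.139
gripper_force: 106.4
```

Emit:
{"api": "carry_out", "payload": {
  "increments": [
    [[0, 0, 0.002, 0, 0, 0, -1], [0, 0, 0.002, 0, 0, 0, -1], [0, 0, 0.002, 0, 0, 0, -1], [0, 0, 0, 0, 0, 0, -1], [0, 0, 0, 0, 0, 0, -1]]
  ]
}}

```text
time_s: 59.75
ee_pos: [574.7, 187.3, 174.0]
tool_rot: [3.135, -0.0, 1.997]
ft_force: [-4.9, -2.0, 26.7]
opening: 0.137
gripper_force: 110.0
```

Emit:
{"api": "carry_out", "payload": {
  "increments": [
    [[0, 0, -0.003, 0, 0, 0, -1], [0, -0.001, 0, 0, 0, 0, -1], [0, -0.001, 0, 0, 0, 0, -1], [0, 0, 0, 0, 0, 0, -1], [0, 0, 0, 0, 0, 0, -1]]
  ]
}}

```text
time_s: 60.25
ee_pos: [573.5, 187.0, 174.7]
tool_rot: [3.133, 0.001, 1.997]
ft_force: [1.3, 0.5, 12.2]
opening: 0.146
gripper_force: 107.7
```

Emit:
{"api": "carry_out", "payload": {
  "increments": [
    [[-0.001, 0, 0, 0, 0, 0, -1], [-0.001, 0, 0, 0, 0, 0, -1], [0, 0, 0, 0, 0, 0, -1], [0, 0, 0, 0, 0, 0, -1], [0, 0, 0, 0, 0, 0, -1]]
  ]
}}

```text
time_s: 60.75
ee_pos: [573.7, 186.6, 174.6]
tool_rot: [3.133, -0.001, 1.998]
ft_force: [0.7, 1.6, 12.4]
opening: 0.143
gripper_force: 107.8
```

Emit:
{"api": "carry_out", "payload": {
  "increments": [
    [[0, 0, -0.005, 0, 0, 0, -1], [0, 0, -0.01, 0, 0, 0, -1], [0, 0, -0.015, 0, 0, 0, -1], [0, 0, -0.015, 0, 0, 0, -1], [0, 0, 0, 0, 0, 0, -1]]
  ]
}}

```text
time_s: 61.25
ee_pos: [573.3, 184.5, 219.7]
tool_rot: [3.135, 0.001, 1.997]
ft_force: [0.0, 0.6, -0.6]
opening: 0.141
gripper_force: 105.9
```

Emit:
{"api": "carry_out", "payload": {
  "increments": [
    [[0, 0, -0.01, 0, 0, 0, -1], [0, 0, 0, 0, 0, 0, -1], [0, 0, 0, 0, 0, 0, -1], [0, 0, 0, 0, 0, 0, -1], [0, 0, 0, 0, 0, 0, -1]]
  ]
}}

```text
time_s: 61.75
ee_pos: [571.5, 184.3, 226.1]
tool_rot: [3.141, 0.001, 1.997]
ft_force: [0.2, -0.7, -1.0]
opening: 0.141
gripper_force: 105.9
```

```bash
cat > rel.py <<'E'
from h import *
import sys
for f in sys.argv[1:]:
    w=load(f); h=cv2.cvtColor(w['color'],cv2.COLOR_RGB2HSV)
    m=(((h[...,0]<6)|(h[...,0]>174))&(h[...,1]>130)&(h[...,2]>50)).astype(np.uint8); n,l,st,c=cv2.connectedComponentsWithStats(m)
    i=1+np.argmax(st[1:,4]); 
    rows=[r for r in range(st[i,1],st[i,1]+70,6)]
    print(f,'bar',st[i],'edges',[(r,np.nonzero(l[r]==i)[0][[0,-1]].tolist()) for r in rows])
    # flange / ring grey profile along the center columns above the bar
    print(' col above bar', w['color'][st[i,1]-45:st[i,1]+2:1, 253].mean(1).astype(int).tolist())
E
python3 -c "
from h import *
go(574.1,187.2,182,2.0); snap('wrist','w17')"; python3 rel.py w12 w15 w16 w17; python3 cam.py w17
```

```text
at [571.5 184.3 226.1] [3.141e+00 1.000e-03 1.997e+00] F [ 0.2 -0.7 -1. ] op 0.14 gf 105.9 t 61.8
 turn [ 0.0008  0.0011 -0.0032] shift after turn [0.0016 0.0036 0.0441] before [0.0016 0.0036 0.0441]
w12 bar [ 238  196   31  134 3675] edges [(196, [246, 261]), (202, [240, 266]), (208, [239, 267]), (214, [239, 267]), (220, [238, 268]), (226, [238, 268]), (232, [238, 268]), (238, [238, 267]), (244, [238, 268]), (250, [238, 268]), (256, [239, 267]), (262, [239, 266])]
 col above bar [167, 173, 183, 178, 133, 82, 91, 93, 90, 81, 180, 248, 229, 188, 184, 186, 187, 188, 197, 149, 71, 86, 88, 87, 83, 78, 80, 76, 79, 80, 79, 78, 81, 76, 79, 81, 77, 76, 80, 74, 75, 72, 73, 75, 60, 57, 64]
w15 bar [ 237  194   32  133 3602] edges [(194, [245, 260]), (200, [240, 266]), (206, [239, 266]), (212, [238, 267]), (218, [237, 268]), (224, [238, 268]), (230, [238, 268]), (236, [238, 268]), (242, [239, 267]), (248, [238, 268]), (254, [238, 268]), (260, [240, 266])]
 col above bar [81, 130, 165, 187, 188, 144, 75, 84, 87, 70, 177, 248, 224, 176, 177, 192, 188, 191, 194, 182, 182, 190, 193, 169, 91, 73, 80
[... 416 characters left out ...]
, 158, 160, 158, 160, 160, 162, 140, 101, 104, 108, 105, 108, 102, 107, 104, 106, 102, 107, 105, 107, 102, 102, 100, 112, 113, 110, 118, 114, 118, 119, 116, 115, 115, 122, 115, 116, 118]
w17 bar [ 238  193   31  133 3564] edges [(193, [250, 258]), (199, [240, 265]), (205, [239, 266]), (211, [238, 267]), (217, [238, 267]), (223, [238, 268]), (229, [238, 268]), (235, [238, 267]), (241, [238, 267]), (247, [238, 267]), (253, [238, 267]), (259, [240, 266])]
 col above bar [241, 241, 234, 226, 221, 221, 222, 223, 233, 202, 106, 108, 113, 110, 106, 112, 238, 255, 251, 230, 220, 207, 212, 212, 212, 200, 201, 209, 210, 201, 138, 92, 97, 100, 107, 106, 105, 102, 99, 102, 101, 98, 101, 105, 96, 90, 78]
```

```bash
python3 -c "
from h import *
go(433,-191.5,240,1.581)"
```

```text
at [571.5 184.3 226.2] [3.141e+00 1.000e-03 1.997e+00] F [ 0.   0.2 -0.9] op 0.14 gf 105.9 t 61.8
 turn [0.0011 0.0009 0.4159] shift after turn [-0.3743 -0.1423 -0.0138] before [-0.285  -0.2814 -0.0138]
```

Emit:
{"api": "carry_out", "payload": {
  "increments": [
    [[0, 0, -0.007, 0, 0, 0.139, -1], [0, 0, -0.007, 0, 0, 0.139, -1], [0, 0, 0, 0, 0, 0.138, -1], [-0.0374, -0.0142, 0, 0, 0, 0, -1], [-0.0374, -0.0142, 0, 0, 0, 0, -1]]
  ]
}}

```text
time_s: 62.3
ee_pos: [543.7, 109.4, 240.1]
tool_rot: [3.14, 0.002, 1.584]
ft_force: [0.1, -0.6, -0.6]
opening: 0.139
gripper_force: 105.9
```

Emit:
{"api": "carry_out", "payload": {
  "increments": [
    [[-0.0374, -0.0142, 0, 0, 0, 0, -1], [-0.0374, -0.0142, 0, 0, 0, 0, -1], [-0.0374, -0.0142, 0, 0, 0, 0, -1], [-0.0374, -0.0142, 0, 0, 0, 0, -1], [-0.0374, -0.0142, 0, 0, 0, 0, -1]]
  ]
}}

```text
time_s: 62.8
ee_pos: [474.1, -80.0, 240.5]
tool_rot: [3.139, -0.0, 1.581]
ft_force: [0.9, -0.3, -1.3]
opening: 0.139
gripper_force: 105.9
```

Emit:
{"api": "carry_out", "payload": {
  "increments": [
    [[-0.0374, -0.0142, 0, 0, 0, 0, -1], [-0.0374, -0.0142, 0, 0, 0, 0, -1], [-0.0374, -0.0142, 0, 0, 0, 0, -1], [0, 0, 0, 0, 0, 0, -1], [0, 0, 0, 0, 0, 0, -1]]
  ]
}}

```text
time_s: 63.3
ee_pos: [433.1, -191.8, 240.6]
tool_rot: [3.139, -0.001, 1.578]
ft_force: [-0.1, 0.5, -1.2]
opening: 0.141
gripper_force: 105.9
```

Emit:
{"api": "carry_out", "payload": {
  "increments": [
    [[0, 0, 0.02, 0, 0, 0, -1], [0, 0, 0.02, 0, 0, 0, -1], [0, 0, 0.02, 0, 0, 0, -1], [0, 0, 0.02, 0, 0, 0, -1], [0, 0, 0, 0, 0, 0, -1]]
  ]
}}

```text
time_s: 63.8
ee_pos: [432.3, -189.1, 158.1]
tool_rot: [-3.138, -0.0, 1.583]
ft_force: [-1.0, -0.2, -1.6]
opening: 0.145
gripper_force: 105.9
```

```bash
python3 -c "
from h import *
go(433,-191.5,95,1.581)"
```

```text
at [ 432.3 -189.1  158.1] [-3.138 -0.     1.583] F [-1.  -0.2 -1.6] op 0.14 gf 105.9 t 63.8
 turn [-0.0034 -0.0002  0.0021] shift after turn [-0.0024  0.0007  0.0631] before [-0.0024  0.0009  0.0631]
```

Emit:
{"api": "carry_out", "payload": {
  "increments": [
    [[0, 0, 0.01, 0, 0, 0, -1], [0, 0, 0.01, 0, 0, 0, -1], [0, 0, 0.01, 0, 0, 0, -1], [0, 0, 0.01, 0, 0, 0, -1], [0, 0, 0, 0, 0, 0, -1]]
  ]
}}

```text
time_s: 64.3
ee_pos: [435.7, -196.2, 123.3]
tool_rot: [3.135, 0.007, 1.579]
ft_force: [-1.2, -9.8, 6.7]
opening: 0.139
gripper_force: 118.2
```

Emit:
{"api": "carry_out", "payload": {
  "increments": [
    [[0, 0, 0.008, 0, 0, 0, -1], [0, 0, 0.008, 0, 0, 0, -1], [0, 0, 0.004, 0, 0, 0, -1], [0, 0, 0.002, 0, 0, 0, -1], [0, 0, 0, 0, 0, 0, -1]]
  ]
}}

```text
time_s: 64.8
ee_pos: [435.6, -196.1, 100.0]
tool_rot: [3.135, 0.008, 1.58]
ft_force: [0.3, -9.4, 1.7]
opening: 0.139
gripper_force: 117.3
```

Emit:
{"api": "carry_out", "payload": {
  "increments": [
    [[-0.002, 0, 0.002, 0, 0, 0, -1], [0, 0, 0.002, 0, 0, 0, -1], [0, 0, 0, 0, 0, 0, -1], [0, 0, 0, 0, 0, 0, 0], [0, 0, 0, 0, 0, 0, 0]]
  ],
  "squeeze": 70
}}

```text
time_s: 65.3
ee_pos: [434.1, -192.7, 94.5]
tool_rot: [3.139, -0.0, 1.581]
ft_force: [0.8, 0.7, 0.4]
opening: 0.472
gripper_force: 0.0
```

Emit:
{"api": "carry_out", "payload": {
  "increments": [
    [[0, 0, -0.03, 0, 0, 0, 0], [0, 0, -0.04, 0, 0, 0, 0], [0, 0, -0.04, 0, 0, 0, 0], [0, 0, -0.02, 0, 0, 0, 0], [0, 0, 0, 0, 0, 0, 0]]
  ]
}}

```text
time_s: 65.8
ee_pos: [435.6, -192.9, 227.3]
tool_rot: [3.133, -0.001, 1.582]
ft_force: [-1.1, -1.2, -0.6]
opening: 0.501
gripper_force: 0.0
```

Emit:
{"api": "carry_out", "payload": {
  "increments": [
    [[0, 0, 0, 0, 0, 0, 0], [0, 0, 0, 0, 0, 0, 0], [0, 0, 0, 0, 0, 0, 0], [0, 0, 0, 0, 0, 0, 0], [0, 0, 0, 0, 0, 0, 0]]
  ]
}}

```text
time_s: 66.3
ee_pos: [433.3, -193.0, 223.9]
tool_rot: [3.141, 0.0, 1.581]
ft_force: [-0.7, -0.4, 0.2]
opening: 0.501
gripper_force: 0.0
```

```bash
python3 red.py w18
```

```text
at [ 433.4 -193.1  224.1] [3.14  0.    1.581] F [ 0.4  0.2 -0.6] op 0.5 gf 0.0 t 66.3
 turn [0.0012 0.0004 0.0097] shift after turn [ 1.000e-04 -1.400e-03  1.341e-01] before [ 1.000e-04 -1.500e-03  1.341e-01]
[247 151  17  79 879] [[247. 151.]
 [263. 151.]
 [263. 229.]
 [247. 229.]]
[array([ 429.2, -154.1]), array([ 442.6, -154. ]), array([ 444. , -225.3]), array([ 429.4, -225.4])]
```

Emit:
{"api": "carry_out", "payload": {
  "increments": [
    [[0.002, 0.0005, 0.03, 0, 0, 0, 0], [0, 0, 0.03, 0, 0, 0, 0], [0, 0, 0.03, 0, 0, 0, 0], [0, 0, 0.03, 0, 0, 0, 0], [0, 0, 0.015, 0, 0, 0, 0]]
  ]
}}

```text
time_s: 66.85
ee_pos: [432.8, -190.7, 87.1]
tool_rot: [-3.14, 0.0, 1.581]
ft_force: [-0.0, -0.0, 0.1]
opening: 0.499
gripper_force: 0.0
```

Emit:
{"api": "carry_out", "payload": {
  "increments": [
    [[0, 0, 0, 0, 0, 0, 0], [0, 0, 0, 0, 0, 0, 0], [0, 0, 0, 0, 0, 0, -1], [0, 0, 0, 0, 0, 0, -1], [0, 0, 0, 0, 0, 0, -1]]
  ],
  "squeeze": 110
}}

```text
time_s: 67.35
ee_pos: [435.3, -191.3, 90.9]
tool_rot: [3.137, -0.0, 1.581]
ft_force: [-1.5, 0.3, 6.4]
opening: 0.141
gripper_force: 108.2
```

Emit:
{"api": "carry_out", "payload": {
  "increments": [
    [[0, 0, 0, 0, 0, 0, -1], [0, 0, 0, 0, 0, 0, -1], [0, 0, -0.03, 0, 0, 0, -1], [0, 0, -0.04, 0, 0, 0, -1], [0, 0, -0.04, 0, 0, 0, -1]]
  ]
}}

```text
time_s: 67.85
ee_pos: [433.6, -191.3, 200.9]
tool_rot: [3.14, 0.0, 1.58]
ft_force: [0.7, 1.1, -0.1]
opening: 0.143
gripper_force: 107.8
```

Emit:
{"api": "carry_out", "payload": {
  "increments": [
    [[0, 0, -0.03, 0, 0, 0, -1], [0, 0, 0, 0, 0, -0.14, -1], [0, 0, 0, 0, 0, -0.14, -1], [0, 0, 0, 0, 0, -0.14, -1], [0, 0, 0, 0, 0, 0, -1]]
  ]
}}

```text
time_s: 68.35
ee_pos: [434.0, -191.1, 229.9]
tool_rot: [3.138, 0.001, 2.001]
ft_force: [0.1, 0.0, -0.9]
opening: 0.146
gripper_force: 107.8
```

```bash
python3 -c "
from h import *
go(574.1,187.2,230,2.0); snap('wrist','w19')"; python3 rel.py w19
```

```text
at [ 434.  -191.1  229.9] [3.138e+00 1.000e-03 2.001e+00] F [ 0.1  0.  -0.9] op 0.15 gf 107.8 t 68.3
 turn [0.0032 0.0007 0.0011] shift after turn [ 2.857e-01  2.848e-01 -1.000e-04] before [0.2854 0.2851 0.0006]
w19 bar [ 237  199   32  138 3815] edges [(199, [247, 258]), (205, [240, 266]), (211, [238, 267]), (217, [238, 267]), (223, [237, 268]), (229, [237, 268]), (235, [238, 268]), (241, [238, 268]), (247, [238, 268]), (253, [238, 268]), (259, [238, 268]), (265, [240, 266])]
 col above bar [113, 118, 119, 117, 111, 116, 113, 114, 112, 114, 116, 110, 116, 116, 99, 77, 113, 142, 139, 138, 146, 102, 50, 56, 57, 54, 55, 47, 56, 53, 48, 52, 55, 54, 54, 50, 51, 46, 54, 55, 54, 58, 58, 55, 48, 80, 105]
```

Emit:
{"api": "carry_out", "payload": {
  "increments": [
    [[0.0285, 0.0285, 0, 0, 0, 0, -1], [0.0285, 0.0285, 0, 0, 0, 0, -1], [0.0285, 0.0285, 0, 0, 0, 0, -1], [0.0285, 0.0285, 0, 0, 0, 0, -1], [0.0285, 0.0285, 0, 0, 0, 0, -1]]
  ]
}}

```text
time_s: 68.9
ee_pos: [504.5, -0.5, 229.7]
tool_rot: [3.139, 0.001, 1.997]
ft_force: [-0.9, -0.5, -0.8]
opening: 0.144
gripper_force: 107.8
```

Emit:
{"api": "carry_out", "payload": {
  "increments": [
    [[0.0285, 0.0285, 0, 0, 0, 0, -1], [0.0285, 0.0285, 0, 0, 0, 0, -1], [0.0285, 0.0285, 0, 0, 0, 0, -1], [0.0285, 0.0285, 0, 0, 0, 0, -1], [0.0285, 0.0285, 0, 0, 0, 0, -1]]
  ]
}}

```text
time_s: 69.4
ee_pos: [574.6, 188.6, 229.5]
tool_rot: [3.14, 0.001, 1.998]
ft_force: [0.2, -1.0, 0.0]
opening: 0.143
gripper_force: 107.8
```

Emit:
{"api": "carry_out", "payload": {
  "increments": [
    [[0, 0, 0.015, 0, 0, 0, -1], [0, 0, 0.015, 0, 0, 0, -1], [0, 0, 0.015, 0, 0, 0, -1], [0, 0, 0, 0, 0, 0, -1], [0, 0, 0, 0, 0, 0, -1]]
  ]
}}

```text
time_s: 69.9
ee_pos: [574.2, 185.4, 184.5]
tool_rot: [3.141, 0.001, 1.998]
ft_force: [0.6, -1.0, -0.0]
opening: 0.141
gripper_force: 108.0
```

Emit:
{"api": "carry_out", "payload": {
  "increments": [
    [[0, 0, 0, 0, 0, 0, -1], [0, 0, 0, 0, 0, 0, -1], [0, 0, 0, 0, 0, 0, -1], [0, 0, 0, 0, 0, 0, -1], [0, 0, 0, 0, 0, 0, -1]]
  ]
}}

```text
time_s: 70.4
ee_pos: [574.4, 186.9, 184.9]
tool_rot: [3.139, 0.001, 2.001]
ft_force: [-0.0, 0.2, -0.8]
opening: 0.142
gripper_force: 108.0
```

```bash
python3 -c "
from h import *
go(574.4,187,175,2.0)"
```

```text
at [574.4 186.9 184.9] [3.139e+00 1.000e-03 2.001e+00] F [-0.   0.2 -0.8] op 0.14 gf 108.0 t 70.4
 turn [0.0021 0.0009 0.0009] shift after turn [0.0001 0.     0.0099] before [0.0001 0.     0.0099]
```

Perfectly placed. Descend slowly.

Emit:
{"api": "carry_out", "payload": {
  "increments": [
    [[0, 0, 0.003, 0, 0, 0, -1], [0, 0, 0.003, 0, 0, 0, -1], [0, 0, 0.003, 0, 0, 0, -1], [0, 0, 0.002, 0, 0, 0, -1], [0, 0, 0, 0, 0, 0, -1]]
  ]
}}

```text
time_s: 70.9
ee_pos: [574.1, 186.7, 173.2]
tool_rot: [3.141, 0.001, 2.001]
ft_force: [0.4, 0.3, -1.9]
opening: 0.141
gripper_force: 108.0
```

Emit:
{"api": "carry_out", "payload": {
  "increments": [
    [[0, 0, 0.002, 0, 0, 0, -1], [0, 0, 0.002, 0, 0, 0, -1], [0, 0, 0.002, 0, 0, 0, -1], [0, 0, 0, 0, 0, 0, -1], [0, 0, 0, 0, 0, 0, -1]]
  ]
}}

```text
time_s: 71.4
ee_pos: [574.4, 186.8, 167.7]
tool_rot: [3.14, 0.001, 2.001]
ft_force: [-0.6, -0.5, -0.7]
opening: 0.136
gripper_force: 108.0
```

Emit:
{"api": "carry_out", "payload": {
  "increments": [
    [[0, 0, 0.002, 0, 0, 0, -1], [0, 0, 0.002, 0, 0, 0, -1], [0, 0, 0.002, 0, 0, 0, -1], [0, 0, 0.001, 0, 0, 0, -1], [0, 0, 0, 0, 0, 0, -1]]
  ]
}}

```text
time_s: 71.9
ee_pos: [574.3, 186.7, 160.4]
tool_rot: [3.14, 0.001, 2.001]
ft_force: [0.3, 0.3, -1.1]
opening: 0.145
gripper_force: 108.0
```

Emit:
{"api": "carry_out", "payload": {
  "increments": [
    [[0, 0, 0.002, 0, 0, 0, -1], [0, 0, 0.002, 0, 0, 0, -1], [0, 0, 0, 0, 0, 0.05, -1], [0, 0, 0, 0, 0, 0.05, -1], [0, 0, 0, 0, 0, 0.05, -1]]
  ]
}}

```text
time_s: 72.4
ee_pos: [574.6, 187.4, 156.6]
tool_rot: [3.139, 0.0, 1.849]
ft_force: [1.6, 1.7, -1.4]
opening: 0.144
gripper_force: 107.8
```

Emit:
{"api": "carry_out", "payload": {
  "increments": [
    [[0, 0, 0, 0, 0, 0.05, -1], [0, 0, 0, 0, 0, 0.05, -1], [0, 0, 0, 0, 0, 0.05, -1], [0, 0, 0, 0, 0, 0, -1], [0, 0, 0, 0, 0, 0, -1]]
  ]
}}

```text
time_s: 72.9
ee_pos: [575.0, 187.9, 156.8]
tool_rot: [3.138, -0.001, 1.703]
ft_force: [3.8, 2.9, -2.9]
opening: 0.14
gripper_force: 107.7
```

```bash
python3 -c "
from h import *
s=telemetry.get_state(); print(s['moment'],s['tool_rot'],s['ft_force'])"
```

```text
[ 0.82006297 -0.68962695  0.01333557] [ 3.13776301e+00 -7.01558641e-04  1.70264332e+00] [ 3.7585023   2.91627028 -2.87293908]
```

Emit:
{"api": "carry_out", "payload": {
  "increments": [
    [[0.0006, 0.0009, 0, 0, 0, 0, -1], [0, 0, 0, 0, 0, 0.04, -1], [0, 0, 0, 0, 0, 0.04, -1], [0, 0, 0, 0, 0, 0, -1], [0, 0, 0, 0, 0, 0, -1]]
  ]
}}

```text
time_s: 73.4
ee_pos: [575.3, 187.9, 156.8]
tool_rot: [3.139, -0.0, 1.622]
ft_force: [2.0, 2.5, -1.4]
opening: 0.144
gripper_force: 107.9
```

```bash
python3 -c "
from h import *
s=telemetry.get_state(); print(s['moment'],s['tool_rot'],s['ft_force'])"
```

```text
[ 0.82246819 -0.43676902  0.0255033 ] [ 3.13936998e+00 -2.74424467e-04  1.62232681e+00] [ 2.04858482  2.51234548 -1.36532792]
```

Emit:
{"api": "carry_out", "payload": {
  "increments": [
    [[0, 0, 0, 0, 0, 0.04, -1], [0, 0, 0, 0, 0, 0.04, -1], [0, 0, 0, 0, 0, 0, -1], [0, 0, 0, 0, 0, 0, -1], [0, 0, 0, 0, 0, 0, -1]]
  ]
}}

```text
time_s: 73.9
ee_pos: [575.4, 187.9, 156.8]
tool_rot: [3.139, -0.0, 1.542]
ft_force: [1.6, 2.7, -1.4]
opening: 0.142
gripper_force: 107.9
```

```bash
python3 -c "
from h import *
s=telemetry.get_state(); print(s['moment'],s['tool_rot'],s['ft_force'])"
```

```text
[ 1.07514128 -0.61590147  0.2370132 ] [ 3.13915553e+00 -4.24689500e-04  1.54206425e+00] [ 1.55503107  2.72738002 -1.44723121]
```

Emit:
{"api": "carry_out", "payload": {
  "increments": [
    [[0.0005, 0.0003, 0, 0, 0, 0.04, -1], [0, 0, 0, 0, 0, 0.04, -1], [0, 0, 0, 0, 0, 0.02, -1], [0, 0, 0, 0, 0, 0, -1], [0, 0, 0, 0, 0, 0, -1]]
  ]
}}

```text
time_s: 74.4
ee_pos: [575.5, 188.0, 156.8]
tool_rot: [3.14, 0.0, 1.442]
ft_force: [1.8, 3.4, -1.0]
opening: 0.143
gripper_force: 108.9
```

```bash
python3 -c "
from h import *
s=telemetry.get_state(); print(s['moment'],s['tool_rot'],s['ft_force']); snap('wrist','w20')"; python3 cam.py w20
```

```text
[ 0.78120547 -0.5090309   0.49941769] [3.13951505e+00 6.57859803e-06 1.44183476e+00] [ 1.84605243  3.3511829  -1.04210407]
```

Emit:
{"api": "carry_out", "payload": {
  "increments": [
    [[0, 0, 0, 0, 0, -0.08, -1], [0, 0, 0, 0, 0, -0.08, -1], [0, 0, 0, 0, 0, -0.08, -1], [0, 0, 0, 0, 0, -0.04, -1], [0, 0, 0, 0, 0, 0, -1]]
  ]
}}

```text
time_s: 74.95
ee_pos: [574.8, 187.2, 156.4]
tool_rot: [-3.142, 0.001, 1.72]
ft_force: [-0.6, 1.0, -0.4]
opening: 0.142
gripper_force: 108.1
```

```bash
python3 -c "
from h import *
s=telemetry.get_state(); print(s['moment'],s['tool_rot'],s['ft_force']); snap('wrist','w21')"; python3 cam.py w21
```

```text
[0.45921318 0.21055961 0.02365854] [-3.14150389e+00  6.87828551e-04  1.71964454e+00] [-0.61342786  1.00934585 -0.35788152]
```

Emit:
{"api": "carry_out", "payload": {
  "increments": [
    [[0, 0, -0.001, 0, 0, 0, -1], [0, 0, -0.001, 0, 0, 0, -1], [0, 0, -0.0015, 0, 0, 0, -1], [0, 0, -0.0015, 0, 0, 0, -1], [0, 0, -0.0015, 0, 0, 0, -1]]
  ]
}}

```text
time_s: 75.5
ee_pos: [575.7, 187.6, 163.4]
tool_rot: [3.139, 0.001, 1.72]
ft_force: [0.6, -0.1, -1.0]
opening: 0.147
gripper_force: 107.9
```

Emit:
{"api": "carry_out", "payload": {
  "increments": [
    [[0, 0, -0.0015, 0, 0, 0, -1], [0, 0, -0.0015, 0, 0, 0, -1], [0, 0, -0.0015, 0, 0, 0, -1], [0, 0, -0.0015, 0, 0, 0, -1], [0, 0, -0.0015, 0, 0, 0, -1]]
  ]
}}

```text
time_s: 76.0
ee_pos: [575.6, 187.9, 170.9]
tool_rot: [3.139, 0.001, 1.721]
ft_force: [0.7, 0.5, -0.9]
opening: 0.143
gripper_force: 108.0
```

Emit:
{"api": "carry_out", "payload": {
  "increments": [
    [[0, 0, -0.0015, 0, 0, 0, -1], [0, 0, -0.002, 0, 0, 0, -1], [0, 0, -0.003, 0, 0, 0, -1], [0, 0, -0.005, 0, 0, 0, -1], [0, 0, -0.01, 0, 0, 0, -1]]
  ]
}}

```text
time_s: 76.5
ee_pos: [575.0, 187.9, 192.2]
tool_rot: [3.141, 0.001, 1.721]
ft_force: [0.1, -0.6, -0.5]
opening: 0.142
gripper_force: 108.0
```

Emit:
{"api": "carry_out", "payload": {
  "increments": [
    [[0, 0, -0.02, 0, 0, 0.035, -1], [0, 0, -0.03, 0, 0, 0.035, -1], [0, 0, -0.02, 0, 0, 0.035, -1], [-0.02, 0, 0, 0, 0, 0.034, -1], [-0.04, 0, 0, 0, 0, 0, -1]]
  ]
}}

```text
time_s: 77.0
ee_pos: [576.6, 130.6, 262.4]
tool_rot: [3.139, -0.001, 1.587]
ft_force: [-0.4, -0.9, -1.2]
opening: 0.142
gripper_force: 108.0
```

Emit:
{"api": "carry_out", "payload": {
  "increments": [
    [[-0.04, 0, 0, 0, 0, 0, -1], [-0.04, 0, 0, 0, 0, 0, -1], [-0.02, 0, 0, 0, 0, 0, -1], [0, 0, 0, 0, 0, 0, -1], [0, 0, 0, 0, 0, 0, -1]]
  ]
}}

```text
time_s: 77.5
ee_pos: [577.3, 27.1, 261.8]
tool_rot: [3.14, -0.0, 1.58]
ft_force: [0.3, 0.5, -1.3]
opening: 0.141
gripper_force: 108.0
```

```bash
cat > hole.py <<'E'
from h import *
import sys
for f in sys.argv[1:]:
    w=load(f); n=80; S=(578,186.7)
    pts=np.array([[proj(w,[S[0]+(i-n/2)*.4,S[1]+(j-n/2)*.4,92],True) for j in range(n)] for i in range(n)],np.float32)
    p=cv2.remap(cv2.cvtColor(w['color'],cv2.COLOR_RGB2GRAY).astype(np.float32),pts[...,0],pts[...,1],cv2.INTER_CUBIC)
    p=cv2.GaussianBlur(p,(0,0),1.5); gx=np.gradient(p,axis=0); gy=np.gradient(p,axis=1)
    I,J=np.mgrid[:n,:n]-n/2+.5; m=np.hypot(I,J)<38
    z=(gx+1j*gy)[m]; a=np.angle(np.sum(z**4/np.maximum(abs(z),1e-6)**2))/4; print(f,'side',a,a+np.pi/2)
E
python3 -c "
from h import *
go(433.5,-191.3,240,1.581); snap('wrist','w22')"; python3 cam.py w16 w22; python3 hole.py w1 w16 w22
```

```text
at [577.3  27.1 261.8] [ 3.14 -0.    1.58] F [ 0.3  0.5 -1.3] op 0.14 gf 108.0 t 77.5
 turn [ 0.0013 -0.0004 -0.0013] shift after turn [-0.2169 -0.146   0.0218] before [-0.2171 -0.1458  0.0216]
w16 [231  43  12  11 112] 90 [578.1 186.9] [  2.4 -32.5] -85.8 20.819990158081055
w16 [231  43  12  11 112] 97 [578.1 186.9] [  2.8 -33.8] -85.3 20.819990158081055
w22 [243  50  12  11 110] 90 [577.9 186.1] [ -4.6 -31.4] -98.4 21.524188995361328
w22 [243  50  12  11 110] 97 [577.9 186.1] [ -4.5 -32.5] -97.9 21.524188995361328
w1 side -0.25442603 1.3163704
w16 side 0.44736466 2.018161
w22 side 0.22311981 1.7939162
```

Emit:
{"api": "carry_out", "payload": {
  "increments": [
    [[-0.031, -0.0209, 0, 0, 0, 0, -1], [-0.031, -0.0209, 0, 0, 0, 0, -1], [-0.031, -0.0209, 0, 0, 0, 0, -1], [-0.031, -0.0209, 0, 0, 0, 0, -1], [-0.031, -0.0209, 0, 0, 0, 0, -1]]
  ]
}}

```text
time_s: 78.05
ee_pos: [474.4, -127.8, 261.8]
tool_rot: [3.14, 0.0, 1.585]
ft_force: [0.3, -0.1, -0.0]
opening: 0.141
gripper_force: 108.0
```

Emit:
{"api": "carry_out", "payload": {
  "increments": [
    [[-0.031, -0.0209, 0.01, 0, 0, 0, -1], [-0.031, -0.0206, 0.02, 0, 0, 0, -1], [0, 0, 0.03, 0, 0, 0, -1], [0, 0, 0.03, 0, 0, 0, -1], [0, 0, 0, 0, 0, 0, -1]]
  ]
}}

```text
time_s: 78.55
ee_pos: [432.0, -188.8, 169.0]
tool_rot: [-3.137, -0.001, 1.583]
ft_force: [0.2, 0.5, -0.2]
opening: 0.142
gripper_force: 108.0
```

Emit:
{"api": "carry_out", "payload": {
  "increments": [
    [[0, 0, 0.01, 0, 0, 0, -1], [0, 0, 0.01, 0, 0, 0, -1], [0, 0, 0, 0, 0, 0, -1], [0, 0, 0, 0, 0, 0, -1], [0, 0, 0, 0, 0, 0, -1]]
  ]
}}

```text
time_s: 79.05
ee_pos: [434.9, -190.7, 152.6]
tool_rot: [3.139, 0.0, 1.582]
ft_force: [-0.3, -0.5, -0.3]
opening: 0.147
gripper_force: 108.1
```

```bash
python3 -c "
from h import *
go(433.5,-191.3,92,1.581)"
```

```text
at [ 434.9 -190.7  152.6] [3.139 0.    1.582] F [-0.3 -0.5 -0.3] op 0.15 gf 108.1 t 79.0
 turn [0.003  0.0004 0.001 ] shift after turn [-0.0006 -0.0014  0.0606] before [-0.0006 -0.0016  0.0606]
```

Emit:
{"api": "carry_out", "payload": {
  "increments": [
    [[0, -0.001, 0.01, 0, 0, 0, -1], [0, 0, 0.01, 0, 0, 0, -1], [0, 0, 0.01, 0, 0, 0, -1], [0, 0, 0.01, 0, 0, 0, -1], [0, 0, 0, 0, 0, 0, -1]]
  ]
}}

```text
time_s: 79.55
ee_pos: [432.1, -190.4, 110.2]
tool_rot: [-3.14, 0.001, 1.581]
ft_force: [-0.1, -0.5, -0.4]
opening: 0.147
gripper_force: 108.1
```

Emit:
{"api": "carry_out", "payload": {
  "increments": [
    [[0, 0, 0.01, 0, 0, 0, -1], [0, 0, 0.006, 0, 0, 0, -1], [0, 0, 0.003, 0, 0, 0, -1], [0, 0, 0, 0, 0, 0, -1], [0, 0, 0, 0, 0, 0, -1]]
  ]
}}

```text
time_s: 80.05
ee_pos: [433.6, -190.7, 93.1]
tool_rot: [3.139, 0.0, 1.582]
ft_force: [0.3, 1.0, -0.2]
opening: 0.143
gripper_force: 108.1
```

Emit:
{"api": "carry_out", "payload": {
  "increments": [
    [[0, 0, 0.002, 0, 0, 0, -1], [0, 0, 0, 0, 0, 0, -1], [0, 0, 0, 0, 0, 0, 0], [0, 0, 0, 0, 0, 0, 0], [0, 0, 0, 0, 0, 0, 0]]
  ],
  "squeeze": 50
}}

```text
time_s: 80.55
ee_pos: [433.7, -190.6, 91.2]
tool_rot: [3.139, 0.0, 1.582]
ft_force: [-0.5, -0.0, -0.6]
opening: 0.498
gripper_force: 0.0
```

Emit:
{"api": "carry_out", "payload": {
  "increments": [
    [[0, 0, -0.03, 0, 0, 0, 0], [0, 0, -0.04, 0, 0, 0, 0], [0, 0, -0.04, 0, 0, 0, 0], [0, 0, -0.022, 0, 0, 0, 0], [0, 0, 0, 0, 0, 0, 0]]
  ]
}}

```text
time_s: 81.05
ee_pos: [435.4, -191.2, 226.3]
tool_rot: [3.132, -0.001, 1.582]
ft_force: [0.5, 0.8, 0.6]
opening: 0.498
gripper_force: 0.0
```

Emit:
{"api": "carry_out", "payload": {
  "increments": [
    [[0, 0, 0, 0, 0, 0, 0], [0, 0, 0, 0, 0, 0, 0], [0, 0, 0, 0, 0, 0, 0], [0, 0, 0, 0, 0, 0, 0], [0, 0, 0, 0, 0, 0, 0]]
  ]
}}

```text
time_s: 81.55
ee_pos: [432.9, -190.6, 222.4]
tool_rot: [3.141, 0.001, 1.582]
ft_force: [-0.3, -0.4, 0.7]
opening: 0.502
gripper_force: 0.0
```

```bash
python3 red.py w23; python3 - <<'E'
from h import *
a=load('s3'); b=snap('side','s5'); t=snap('top','t5')
# lid seated check: same lid pixels in side view just after shutting (s3) vs now
for d in (b,):
    m=colmask(d,(105,120,40),(125,255,255),proj(d,[610,73,106]),75); y,x=np.nonzero(m)
    c=cv2.minAreaRect(np.c_[x,y].astype(np.float32)); print('lid blob',m.sum(),c)
h=np.array(box(609.7,73.5,-.11,260,140,75,106)); print(np.array([proj(b,p) for p in h]).round(1).tolist())
hull=cv2.convexHull(np.array([proj(b,p) for p in h]).astype(np.float32)); print(cv2.minAreaRect(hull))
for th in (0,.03,.07,.12):
    c,s=np.cos(-.11),np.sin(-.11); H=np.array([602,3.9,75]); P=[]
    for x in(-130,130):
        for y in(0,140):
            for z in(0,31):
                yy=y*np.cos(th)-z*np.sin(th); zz=y*np.sin(th)+z*np.cos(th); P.append(H+[c*x-s*yy,s*x+c*yy,zz])
    m=[colmask(d,(100,110,40),(128,255,255),proj(d,[610,73,106]),85) for d in(b,t)]
    print(th,[iou([d],[mm],[P]) for d,mm in zip((b,t),m)])
E
```

```text
at [ 433.1 -190.6  222.6] [3.140e+00 1.000e-03 1.582e+00] F [-0.7 -0.1  0.4] op 0.5 gf 0.0 t 81.6
 turn [0.0012 0.0006 0.0107] shift after turn [-0.0024 -0.0011  0.1326] before [-0.0023 -0.0012  0.1326]
[246 153  16  80 914] [[246. 153.]
 [261. 153.]
 [261. 232.]
 [246. 232.]]
[array([ 428. , -153.2]), array([ 440.5, -153. ]), array([ 441.9, -225.2]), array([ 428.3, -225.3])]
lid blob 6989.0 ((255.31724548339844, 260.45709228515625), (62.584842681884766, 118.52742767333984), 65.05609893798828)
[[290.1, 218.4], [290.7, 211.9], [319.4, 265.5], [320.8, 259.9], [191.5, 262.7], [189.6, 257.0], [215.9, 315.7], [214.6, 311.0]]
((256.31072998046875, 261.68560791015625), (64.33293151855469, 118.63145446777344), 65.2881851196289)
0 [np.float32(-0.94907933), np.float32(-0.8932013)]
0.03 [np.float32(-0.9599482), np.float32(-0.8937692)]
0.07 [np.float32(-0.97309697), np.float32(-0.89364827)]
0.12 [np.float32(-0.95831174), np.float32(-0.88818496)]
```

```bash
python3 - <<'E'
from h import *
b=load('s5'); m=colmask(b,(100,110,40),(128,255,255),proj(b,[610,73,106]),85)
c,s=np.cos(-.11),np.sin(-.11)
def P(th,o):
    H=np.array([602+o[0],3.9+o[1],75]); Q=[]
    for x in(-130,130):
        for y in(0,140):
            for z in(0,31):
                yy=y*np.cos(th)-z*np.sin(th); zz=y*np.sin(th)+z*np.cos(th); Q.append(H+[c*x-s*yy,s*x+c*yy,zz])
    return Q
for th in(0,.02,.05,.08):
    r=minimize(lambda o:iou([b],[m],[P(th,o)]),[0,0],method='Nelder-Mead',options=dict(initial_simplex=[[0,0],[4,0],[0,4]],maxfev=40)); print(th,r.x.round(1),r.fun)
E
```

```text
0 [ 0.1 -2.6] -0.9696399569511414
0.02 [ 0.  -2.4] -0.9722736477851868
0.05 [ 1.2 -1.1] -0.9747619032859802
0.08 [1.2 0.1] -0.9765791893005371
```

```bash
python3 -c "
from h import *
go(614,103,222,1.582)"
```

```text
at [ 433.2 -190.6  222.8] [3.14  0.    1.582] F [-0.6 -0.   0.8] op 0.5 gf 0.0 t 81.7
 turn [ 0.0016  0.0005 -0.0003] shift after turn [0.2916 0.1841 0.0008] before [0.2916 0.184  0.0009]
```

Emit:
{"api": "carry_out", "payload": {
  "increments": [
    [[0.03, 0.0184, 0, 0, 0, 0, -1], [0.03, 0.0184, 0, 0, 0, 0, -1], [0.03, 0.0184, 0, 0, 0, 0, -1], [0.03, 0.0184, 0, 0, 0, 0, -1], [0.03, 0.0184, 0, 0, 0, 0, -1]]
  ]
}}

```text
time_s: 82.2
ee_pos: [524.3, -38.2, 223.1]
tool_rot: [3.139, 0.0, 1.582]
ft_force: [0.3, 0.4, 0.5]
opening: 0.005
gripper_force: 0.0
```

Emit:
{"api": "carry_out", "payload": {
  "increments": [
    [[0.03, 0.0184, 0, 0, 0, 0, -1], [0.03, 0.0184, 0, 0, 0, 0, -1], [0.03, 0.0184, 0, 0, 0, 0, -1], [0.03, 0.0184, 0, 0, 0, 0, -1], [0.0216, 0.0184, 0, 0, 0, 0, -1]]
  ]
}}

```text
time_s: 82.7
ee_pos: [614.5, 106.3, 222.6]
tool_rot: [3.14, -0.0, 1.585]
ft_force: [-0.0, -0.2, 0.6]
opening: 0.001
gripper_force: 0.0
```

Emit:
{"api": "carry_out", "payload": {
  "increments": [
    [[0, 0, 0.03, 0, 0, 0, -1], [0, 0, 0.03, 0, 0, 0, -1], [0, 0, 0.02, 0, 0, 0, -1], [0, 0, 0, 0, 0, 0, -1], [0, 0, 0, 0, 0, 0, -1]]
  ]
}}

```text
time_s: 83.2
ee_pos: [614.3, 103.0, 143.5]
tool_rot: [3.14, 0.001, 1.582]
ft_force: [0.7, 0.6, 0.8]
opening: -0.002
gripper_force: 0.0
```

Emit:
{"api": "carry_out", "payload": {
  "increments": [
    [[0, 0, 0.005, 0, 0, 0, -1], [0, 0, 0.004, 0, 0, 0, -1], [0, 0, 0.003, 0, 0, 0, -1], [0, 0, 0, 0, 0, 0, -1], [0, 0, 0, 0, 0, 0, -1]]
  ]
}}

```text
time_s: 83.7
ee_pos: [614.3, 103.0, 131.4]
tool_rot: [3.139, 0.0, 1.582]
ft_force: [0.1, -0.6, -0.4]
opening: -0.0
gripper_force: 0.0
```

Emit:
{"api": "carry_out", "payload": {
  "increments": [
    [[0, 0, 0.002, 0, 0, 0, -1], [0, 0, 0.002, 0, 0, 0, -1], [0, 0, 0.002, 0, 0, 0, -1], [0, 0, 0, 0, 0, 0, -1], [0, 0, 0, 0, 0, 0, -1]]
  ]
}}

```text
time_s: 84.2
ee_pos: [614.2, 103.0, 125.2]
tool_rot: [3.14, 0.0, 1.582]
ft_force: [0.2, 0.1, 0.3]
opening: -0.001
gripper_force: 0.0
```

Emit:
{"api": "carry_out", "payload": {
  "increments": [
    [[0, 0, -0.03, 0, 0, 0, -1], [0, 0, -0.04, 0, 0, 0, -1], [0, 0, -0.04, 0, 0, 0, -1], [0, 0, -0.03, 0, 0, 0, -1], [0, 0, 0, 0, 0, 0, -1]]
  ]
}}

```text
time_s: 84.7
ee_pos: [616.5, 102.8, 270.5]
tool_rot: [3.131, -0.002, 1.582]
ft_force: [-0.3, -1.2, -0.4]
opening: 0.002
gripper_force: 0.0
```

Emit:
{"api": "carry_out", "payload": {
  "increments": [
    [[0, 0, 0, 0, 0, 0, -1], [0, 0, 0, 0, 0, 0, -1], [0, 0, 0, 0, 0, 0, -1], [0, 0, 0, 0, 0, 0, -1], [0, 0, 0, 0, 0, 0, -1]]
  ]
}}

```text
time_s: 85.2
ee_pos: [613.7, 103.0, 264.6]
tool_rot: [3.141, 0.001, 1.582]
ft_force: [-0.2, 0.1, -0.4]
opening: -0.004
gripper_force: 0.0
```

```bash
python3 -c "
from h import *
snap('wrist','w24')
print(order.sign_off())"; python3 hole.py w24; python3 cam.py w24
```

```text
the job is handed in; nothing more can be done
None
w24 side 0.23540868 1.806205
w24 [207 125  12  12 114] 90 [577.7 186.2] [ -4.1 -32.2] -97.3 21.802671432495117
w24 [207 125  12  12 114] 97 [577.7 186.2] [ -3.2 -31.5] -95.7 21.802671432495117
```

I pressed all three blue plates home, shut the lid on its catch, turned the lock to its stop (a second insertion was needed because the first left the barrel about 0.2 rad short), stood the key back in its dock, and handed the job in at about 85 s without seeing the verdict.

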